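Right the tube post and hold the brass plug over it with tongs

TASK

Stand the fallen tube post upright on its foot plate and let go of it, then take the red-handled spring tongs, close them on the brass plug (not the dark steel one) and lift it off its brick. Finish holding the plug upright in the tongs, centred just above the post's open top without touching the post, ready to be brazed in; the program ends while still holding. Never touch the brass plug with the gripper itself, and leave the steel plug and the other things on the bench where they are.

Things in the scene. Friction and masses are not known exactly. Their poses are not given: they have to be found in the camera images.
- post_center (a point): The post: grey steel tube, 44 outside and 38 inside diameter, on a square foot plate 70 x 70 x 6; 96 high in all, 0.5 kg. This point is on the tube's axis, 48 from the foot's underside. z axis: along the tube from foot to open mouth. At the start it lies with the mouth pointing roughly away from the robot, sloping 8 degrees down to the mouth, its x axis pointing down. (Sizes in mm.)
- post_mouth (a point): Centre of the post's open mouth, 96 from the foot's underside; same axes as post_center. (Sizes in mm.)
- post: The whole post; origin at the centre of its foot's underside, same axes as post_center. Lying, it rests on one 70 long edge of the plate and on the tube's rim. Its centre of mass is about 29 above the foot: once its axis is more than about 45 degrees up it tips upright by itself. (Sizes in mm.)
- tongs_grip (a point): Spring tongs lying flat on the bench, opening sideways: two steel arms joined at the rear, with red handles (flat upright strips 76 long, 28 high, from the bench up). This point lies midway between the handles, 14 above the tongs' underside, near the centre of mass. x axis: forward to the jaws, z up, y across. 57 wide over the handles when open, 40 when closed on a plug. (Sizes in mm.)
- tongs_jaws (a point): Centre between the jaws, 100 ahead of tongs_grip, 14 above the tongs' underside; same axes. The jaws are shallow upright V plates, 22 high (3 to 25 above the underside), 34 long, about 57 apart at the tips when open. A plug centred here sits in the V. (Sizes in mm.)
- tongs: The whole tongs, 115 g, 245 long; origin on their underside, below tongs_grip. The rear end is 130 behind it, the jaw tips 117 ahead. Springs push the arms apart with 5 to 9 N at the handles; both arms move alike. Gripped at the handles, the tongs' axis lies square to the line the fingers close along. (Sizes in mm.)
- jaw_l: The left (+y) arm of the tongs with its red handle and jaw; origin at its hinge, 115 behind and 12 left of tongs_grip, at the underside. (Sizes in mm.)
- jaw_r: The right (-y) arm of the tongs; origin at its hinge, 115 behind and 12 right of tongs_grip, at the underside. (Sizes in mm.)
- plug_center (a point): The brass-coloured plug: upright plain cylinder, 32 diameter, 28 high, 60 g, standing near the middle of one fire brick. This point is its centre, 14 above its underside; z up. (Sizes in mm.)
- plug: The brass plug; origin at the centre of its underside. (Sizes in mm.)
- steel_plug_center (a point): A dark steel plug of the same size on the other brick, not wanted; its centre. (Sizes in mm.)
- brick_a: Cream fire brick under the brass plug, 90 x 90 x 32 high, fixed; origin at the centre of its underside. (Sizes in mm.)
- brick_b: Cream fire brick under the dark steel plug, same size, fixed. (Sizes in mm.)
- mallet: Bystander, to be left alone: blue plastic bossing mallet with a round wooden handle, lying; head about 105 long and 64 across, handle 220 long (in mm); origin at its underside
- square: Bystander, to be left alone: red L-shaped welding square, 100 x 86, 14 high (in mm); origin at its underside
- spacer: Bystander, to be left alone: copper-coloured ring lying flat, 52 across, 14 high (in mm); origin at its underside
- v_block: Bystander, to be left alone: green slotted block, 50 x 36, 32 high (in mm); origin at its underside
Not all that is in view belongs to the job. What is shaped like the post but green is not meant. There is more than one size of the plug; the job needs the smaller.

How it is judged (in metres and radians):
On the way, in this order (a step that is already met when the one before it is completed fails the run):
1. the post stands upright on its foot, let go (angle between post_mouth's own z axis and vertical below 0.06 rad and height (world z) of post_mouth between 0.088 and 0.102 m and contact force between post and the fingers below 0.2 N and linear speed of post below 0.02 m/s), for 0.3 s.
2. the tongs are lifted by the gripper (height (world z) of tongs_grip above 0.035 m and contact force between the fingers and jaw_l above 0.5 N and contact force between the fingers and jaw_r above 0.5 N), for 0.2 s.
3. the brass plug is lifted between the jaws of the tongs (contact force between plug and jaw_l above 0.5 N and contact force between plug and jaw_r above 0.5 N and contact force between the fingers and jaw_l above 1 N and contact force between the fingers and jaw_r above 1 N and height (world z) of plug_center above 0.06 m), for 0.3 s.
At the end, for the whole second after the job is handed in: Post upright within 3 degrees on the bench, touched by nothing. Brass plug pressed by both jaws, fingers on both handles: its centre within 15 mm of the mouth's axis, its underside 3 to 61 mm above the mouth, upright within 17 degrees, at rest (all of step 1 and contact force between plug and jaw_l above 0.5 N and contact force between plug and jaw_r above 0.5 N and contact force between the fingers and jaw_l above 1 N and contact force between the fingers and jaw_r above 1 N and horizontal distance between plug_center and post_mouth below 0.015 m and z of plug_center in the frame of post_mouth between 0.017 and 0.075 m and angle between plug_center's own z axis and vertical below 0.3 rad and contact force between each of plug, tongs and post below 0.1 N and contact force between plug and the fingers below 0.1 N and linear speed of plug below 0.03 m/s); the arm keeps its last pose, push and grip.
It fails at once if the gripper or arm touches the brass plug (contact force between any of the fingers, the arm and plug above 0.5 N).
It fails at once if the steel plug or another thing on the bench is shifted by more than 30 mm (distance of any of steel_plug_center, mallet, square, spacer, v_block from where it was at the start of the episode above 0.03 m).
It also fails if it takes over 64 s, if anything falls off the work surface, if the arm or the gripper's body presses on something with over 40 N, if the wrist force passes 120 N, or if a joint passes its speed limit or range.

ROBOT

A 6-joint arm with a two-finger parallel gripper is mounted at the origin on the work surface. World frame = base frame: x ahead of the robot, y to its left, z up, the work surface at z = 0. Lengths are in mm, angles in rad, forces in N, time in s.
With the tool pointing down it reaches from about 350 to 875 mm from the base axis. Payload 4.2 kg.
Tool frame: the origin (TCP) lies midway between the tips of the shut fingers; the grasp point (between the pads) lies 19 mm behind it; z points along the fingers, y is the direction in which the jaws open and shut (so a half turn about z gives the same grasp; the last joint's range is limited). The gripper opens to 85 mm and grips with 20 to 120 N. Pads are 22 mm wide; open, the fingers measure 114 mm over their backs; the gripper's body (76 mm by 85 mm) begins 54 mm behind the grasp point. The pads swing forward as they close: fully open they stand 13 mm farther back than shut.
Start: joints at [-0.92, 0.385, 0.008, 0, -1.194, -0.259], TCP at [238.671, -577.612, 231.312] pointing down, gripper open.
Joint ranges: [-3.14, 3.14], [-1.21, 2.06], [-1.07, 1.41], [-3.16, 2.05], [-2.99, -0.16], [-3.1, 3.1]. Speed limits (rad/s): [2.79, 2.79, 3.14, 3.14, 3.14, 3.14].

INTERFACE

Orientations are given as a unit quaternion [x, y, z, w].
In Python, from bench import arm gives the robot as it stands. The module is installed in compiled form; this text tells all that it offers.
- The arm moves only by the tool drive_tool, never from a script. Its argument "moves" is a list that holds one entry, the list of rows, each a list of 7 numbers: the opening, from 0 (shut) to 1 (fully open), then the shift along the tool's x, y, z in m, then the turn, a rotation vector about the tool's x, y, z in rad. In form: [[[hand, dx, dy, dz, wx, wy, wz], ...]]. A call has 1 to 20 rows; each row shifts and turns the pose as measured when the row begins, along the tool's axes as they then stand; what a row does not reach is not made up. A row lasts 1/10 s, in which the tool goes at most 50 mm and 8.59 degrees, less where a joint would pass 70% of its speed; a pose out of reach is approached as far as the arm can. A call with a gripper value outside its range is refused whole. The fingers move at their own pace and stop on an object; the grip force is fixed at half the most. Time passes only in rows, so rows that do not move let the fingers close. It gives the time, the measured TCP pose, the force and the opening at its end, in the units of the state.
- arm.read_state(): the state, without advancing time (a new reading comes with each control period).
- arm.get_image(name): name is "scene" or "side" or "wrist"; returns (picture, depth): 400x640x3 uint8, red, green, blue; 400x640 float32, mm along the optical axis (not along the pixel's ray), 0 where there is no reading.
- arm.camera_params(name): a dict with "fov_y" (degrees; the focal length in pixels is half the picture's height over the tangent of half this angle, whatever the lens; pixels are square), "cx", "cy" (the principal point, pixels), "k1" (the pictures are not rectified: a ray, as slopes to the right and down, at radius r is drawn at 1 + k1 r^2 times it, then the intrinsics apply), "world_from_camera" (4x4, takes a point from camera to world coordinates); the wrist camera has in their place "T_tool_cam" (4x4, takes a point from camera to tool coordinates, whose origin is the TCP and whose axes are the flange's). Camera axes: x right, y down, z forward; pixel columns grow to the right and rows downward; lengths in mm; the calibration is good to about 2 mm. A picture is of the moment at which its call begins: read the wrist's pose just before it. camera_params takes no time and is no camera call.
- arm.job_done(): hands the job in, once; it reports no verdict.
The state is a dict: "clock": time; "joints": joint angles; "joint_vel": joint speeds; "joint_efforts": joint torques, N m; "position": TCP position; "ee_rot": TCP orientation; "contact_force": force on the tool from outside, world axes, zero at the start; "wrist_torque": the same for the moment, N m; "gripper_width": finger opening in mm.
Only numpy, scipy, OpenCV 4.12 (cv2) and the standard library are available. Lean on these libraries where they do the work, as an engineer would, in place of code of your own. Each camera call takes 0.05 s, during which the arm holds its last target.

## Working session

There is one attempt and no reset: what is moved stays moved. The work goes in short steps, Python scripts to look and compute and a tool call to move; the robot and the scene stay as the last step left them, time stands still between calls to the robot, and variables do not carry over. Pictures are saved under pics/ and viewed, and the job is handed in when it is done.

Besides the shell and the picture viewer there is one more tool, called in YAML: its name, and indented under it one key for each argument. drive_tool: Moves the arm, as the interface text tells. Its arguments: {"type":"object","properties":{"moves":{"type":"array","items":{"type":"array","items":{"type":"array","items":{"type":"number"}}}}},"required":["moves"]}

```bash
mkdir -p pics
cat > h.py <<'E'
import numpy as np, cv2
from bench import arm
from scipy.spatial.transform import Rotation as R
def snap(name,tag):
    st=arm.read_state(); im,d=arm.get_image(name); p=arm.camera_params(name)
    if 'T_tool_cam' in p:
        T=np.eye(4);T[:3,:3]=R.from_quat(st['ee_rot']).as_matrix();T[:3,3]=st['position']
        W=T@np.array(p['T_tool_cam'])
    else: W=np.array(p['world_from_camera'])
    np.savez(f'{tag}.npz',im=im,d=d,W=W,fov=p['fov_y'],cx=p['cx'],cy=p['cy'],k1=p['k1'])
    cv2.imwrite(f'pics/{tag}.png',im[:,:,::-1]); return st
def load(tag): return np.load(f'{tag}.npz')
def cloud(z):
    h,w=z['d'].shape; f=h/2/np.tan(np.radians(float(z['fov']))/2)
    K=np.array([[f,0,z['cx']],[0,f,z['cy']],[0,0,1.]])
    u,v=np.meshgrid(np.arange(w),np.arange(h))
    pts=np.stack([u,v],-1).reshape(-1,1,2).astype(float)
    n=cv2.undistortPoints(pts,K,np.array([float(z['k1']),0,0,0]),).reshape(h,w,2)
    d=z['d'][...,None]; P=np.concatenate([n*d,d],-1)
    P=P@z['W'][:3,:3].T+z['W'][:3,3]; P[z['d']==0]=np.nan
    return P
E
python3 - <<'E'
from h import *
for n in ['scene','side','wrist']:
    st=snap(n,n+'0'); z=load(n+'0'); print(n,z['fov'],z['cx'],z['cy'],z['k1'],z['W'][:3,3].round(),z['W'][:3,2].round(2))
print(st)
print(arm.camera_params('wrist')['T_tool_cam'])
E
```

```text
scene 57.03479093150978 317.86606596351044 205.43362680857655 0.020563814926309935 [1141. -138.  992.] [-0.51  0.13 -0.85]
side 51.37727136053549 316.32533774654905 195.57875506146507 -0.05175479367609726 [ 97. 574. 785.] [ 0.46 -0.54 -0.7 ]
wrist 60.43230398168592 323.4449887496186 200.63476414373991 -0.021878239896355706 [ 172. -606.  373.] [ 0.26  0.11 -0.96]
{'clock': 0.1, 'joints': array([-9.20400488e-01,  3.85508560e-01,  6.75936317e-03, -3.92707663e-04,
       -1.19403417e+00, -2.58595123e-01]), 'joint_vel': array([ 0.00106271, -0.0010028 ,  0.00330137,  0.00175586,  0.00066447,
        0.00154711]), 'joint_efforts': array([-3.33402859e-04, -3.93318701e+01,  1.88929439e+01,  4.19786900e+00,
       -2.59979177e-03,  5.25939569e-06]), 'position': array([ 238.45851553, -577.15317354,  230.31859589]), 'ee_rot': array([-1.94578613e-01,  9.80886407e-01,  9.72782914e-04, -2.72181849e-04]), 'contact_force': array([ 0.25857473,  0.74764768, -0.21724888]), 'wrist_torque': array([ 0.00868236, -0.01394167,  0.00958341]), 'gripper_width': 85.48596836566473}
[[-2.08341937e-04 -9.59445735e-01 -2.81893308e-01  7.27438851e+01]
 [ 9.99999875e-01 -3.28191510e-04  3.77944529e-04 -6.28849184e-01]
 [-4.55132258e-04 -2.81893194e-01  9.59445684e-01 -1.42900713e+02]
 [ 0.00000000e+00  0.00000000e+00  0.00000000e+00  1.00000000e+00]]
```

View pics/scene0.png

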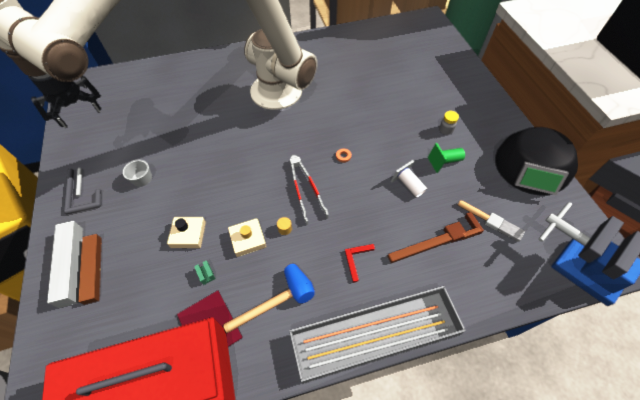

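View pics/side0.png

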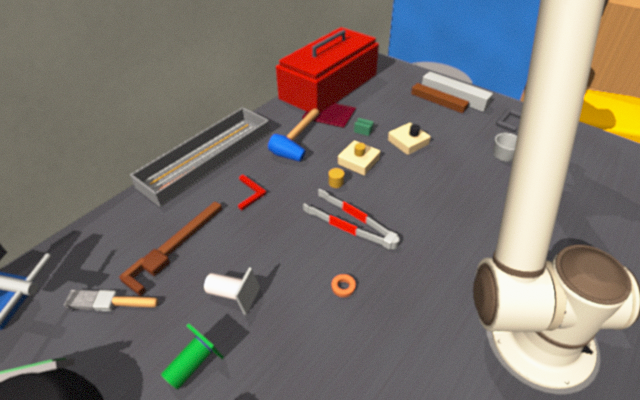

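View pics/wrist0.png

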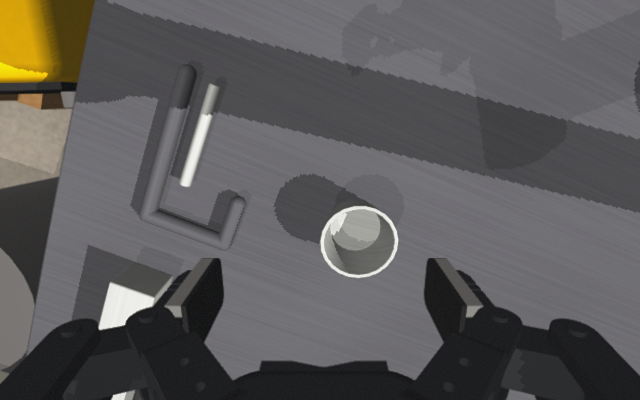

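Run:
```python
from h import *
z=load('scene0');P=cloud(z)
for n,(u,v) in dict(plugA=(246,229),plugbench=(284,222),steel=(181,224),brickA=(238,246),brickB=(190,240),post=(410,180),plate=(405,167),tongsrear=(296,160),hl=(297,188),hr=(312,184),tipl=(303,218),tipr=(323,212),ring=(344,150),bench=(360,200),vblock=(205,272),square=(352,265),mallet=(298,285),greenpost=(455,155)).items(): print(n,P[v,u].round(1))
z=load('side0');P=cloud(z)
for n,(u,v) in dict(plugA=(359,146),plugbench=(336,173),post=(218,284),plate=(250,285),tongsrear=(393,240),tipl=(322,193),tipr=(306,207),bench=(280,230)).items(): print(n,P[v,u].round(1))
a=cv2.imread('pics/scene0.png')[130:270,150:450];b=cv2.imread('pics/side0.png')[110:330,180:440]
cv2.imwrite('pics/c1.png',cv2.resize(a,None,fx=2.6,fy=2.6,interpolation=3));cv2.imwrite('pics/c2.png',cv2.resize(b,None,fx=2.6,fy=2.6,interpolation=3))
```

```text
plugA [ 605.7 -212.3   59.5]
plugbench [ 600.  -101.5   35.6]
steel [ 538.6 -389.4   61.5]
brickA [ 637.7 -246.1   31.2]
brickB [ 581.1 -376.5   33.1]
post [570.2 310.9  48.3]
plate [528.2 308.8  63. ]
tongsrear [377.   -9.8  28.1]
hl [486.5 -33.8  27.1]
hr [485.5  15.8  28. ]
tipl [581.4 -40.1  -1.8]
tipr [578.1  25.5  -1.4]
ring [370.1 160.7  14.5]
bench [5.691e+02 1.508e+02 1.000e-01]
vblock [ 681.2 -350.8   10.7]
square [776.5  53.6  12.7]
mallet [ 807.3 -109.4   57.6]
greenpost [514.6 494.2  42.3]
plugA [ 604.2 -210.1   61.5]
plugbench [ 600.7 -100.2   38.4]
post [574.3 338.6  47.9]
plate [524.7 294.8  40.1]
tongsrear [361.   -7.8  25.9]
tipl [593.9 -31.5  19.6]
tipr [594.6  32.6  18.1]
bench [605.4 120.3  -0. ]
```

View pics/c1.png

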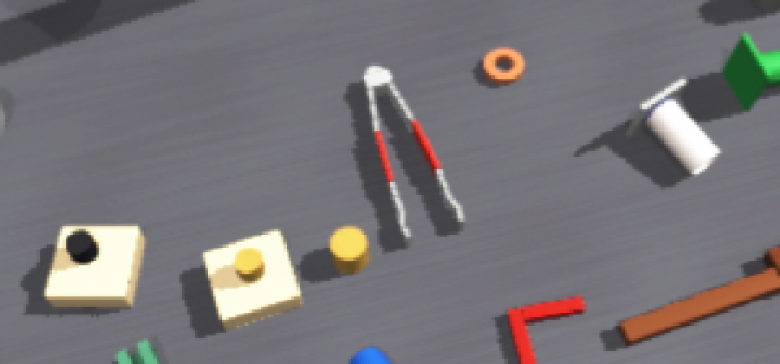

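View pics/c2.png

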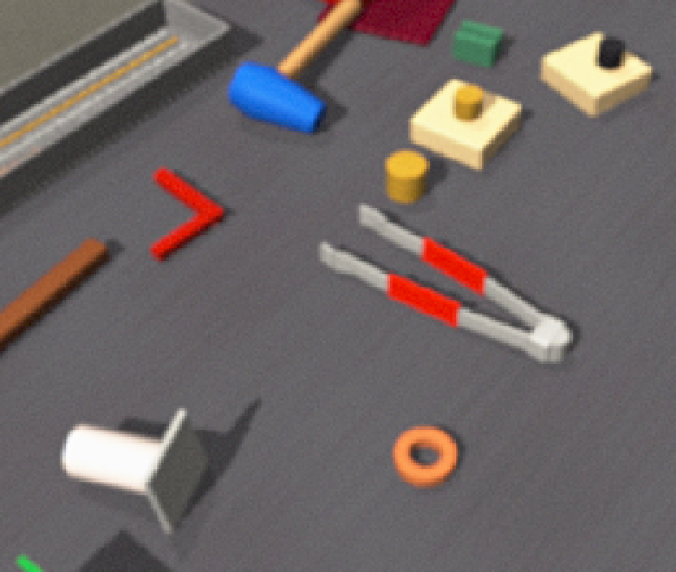

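Run:
```python
from h import *
from scipy.optimize import least_squares
pts=[];
for n in ['scene0','side0']:
    P=cloud(load(n)).reshape(-1,3)
    m=(P[:,2]>6)&(P[:,0]>480)&(P[:,0]<680)&(P[:,1]>250)&(P[:,1]<400)
    Q=P[m]; print(n,len(Q),Q.min(0).round(),Q.max(0).round()); pts.append(Q)
    # exclude wrong
def axis(p):
    fx,fy,az=p; s=np.radians(8); c=np.cos(s)
    u=np.array([np.cos(az)*c,np.sin(az)*c,-np.sin(s)]); o=np.array([fx,fy,35*c]); return o,u
def res(p,Q):
    o,u=axis(p); d=Q-o; t=d@u; r=np.linalg.norm(d-t[:,None]*u,axis=1)
    # sdf: cylinder surface or plate box
    tube=np.hypot(r-22,np.maximum(0,np.maximum(6-t,t-96)))
    lat=np.cross(np.array([0,0,1.]),u); lat/=np.linalg.norm(lat); up=np.cross(u,lat)
    q=np.abs(np.stack([t-3,d@lat,d@up],1))-np.array([3,35,35])
    box=np.abs(np.linalg.norm(np.maximum(q,0),axis=1)+np.minimum(q.max(1),0))
    return np.minimum(tube,box)
for Q in pts+[np.vstack(pts)]:
    best=min((least_squares(res,[525,295,a],args=(Q,),loss='soft_l1',f_scale=2) for a in (.4,.7,1.)),key=lambda s:s.cost)
    o,u=axis(best.x); print(best.x.round(3),np.degrees(best.x[2]).round(1),np.median(res(best.x,Q)).round(2),'foot',o.round(1),'u',u.round(3),'mouth',(o+96*u).round(1))
# tongs
for n in ['scene0','side0']:
    z=load(n);P=cloud(z); im=z['im'].astype(int)
    red=(im[...,0]>140)&(im[...,1]<60)&(im[...,2]<60)&(P[...,0]>400)&(P[...,0]<560)&(abs(P[...,1]+10)<60)&(P[...,2]>22)
    Q=P[red]; L=Q[Q[:,1]>-8];Rr=Q[Q[:,1]<-8]; print(n,'handles',len(L),L.mean(0).round(1),L[:,:2].min(0).round(),L[:,:2].max(0).round(),len(Rr),Rr.mean(0).round(1),Rr[:,:2].min(0).round(),Rr[:,:2].max(0).round())
    for nm,c in dict(brass=(605,-211,46),big=(600,-100,20),steel=(538,-389,46)).items():
        lo=32 if nm!='big' else 0
        m=(np.hypot(P[...,0]-c[0],P[...,1]-c[1])<35)&(P[...,2]>lo+8); Q=P[m]
        f=least_squares(lambda p:np.hypot(Q[:,0]-p[0],Q[:,1]-p[1])[Q[:,2]<Q[:,2].max()-4]-p[2],[c[0],c[1],16],loss='soft_l1')
        T=Q[Q[:,2]>np.median(np.sort(Q[:,2])[-20:])-3]
        print(nm,f.x.round(1),'top',Q[:,2].max().round(1),T.mean(0).round(1),np.ptp(T,axis=0).round(1))
```

```text
scene0 541 [511. 269.   6.] [624. 357.  73.]
side0 1250 [503. 273.   6.] [615. 358.  74.]
[5.19965e+02 3.03372e+02 3.74000e-01] 21.5 1.18 foot [520.  303.4  34.7] u [ 0.922  0.362 -0.139] mouth [608.4 338.1  21.3]
[5.18778e+02 3.06225e+02 3.55000e-01] 20.3 0.64 foot [518.8 306.2  34.7] u [ 0.929  0.344 -0.139] mouth [607.9 339.2  21.3]
[5.19191e+02 3.05320e+02 3.60000e-01] 20.6 0.79 foot [519.2 305.3  34.7] u [ 0.927  0.349 -0.139] mouth [608.2 338.8  21.3]
scene0 handles 20 [492.1  17.2  27. ] [460.  13.] [527.  22.] 13 [499.1 -36.8  26.9] [470. -38.] [529. -35.]
brass [ 608.3 -216.3   12.8] top 64.1 [ 606.7 -216.4   59.9] [27.3 29.7  6.2]
big [ 607.6 -105.    16.8] top 41.7 [ 604.6 -105.3   38.4] [40.9 38.6  4.9]
steel [ 532.2 -393.7   14.1] top 62.5 [ 532.2 -392.4   60.3] [30.3 29.9  3.9]
side0 handles 81 [486.1  20.8  26.3] [452.  13.] [522.  26.] 73 [489.  -32.3  26.4] [452. -36.] [523. -29.]
brass [ 603.8 -214.    14.1] top 63.0 [ 603.2 -214.6   60. ] [30.9 30.1  4.8]
big [600.3 -99.6  17.5] top 40.7 [ 601.9 -101.2   37.8] [40.6 41.1  4.4]
steel [ 530.4 -390.2   14.1] top 63.2 [ 530.4 -390.9   61.2] [30.7 28.2  4.1]
```

```bash
cat >> h.py <<'E'
def frame(az,pitch):
    """tool z points az-direction, pitched down by pitch deg; tool y horizontal"""
    a=np.radians(az);p=np.radians(pitch)
    h=np.array([np.cos(a),np.sin(a),0]);zz=h*np.cos(p)+np.array([0,0,-np.sin(p)])
    y=np.array([-np.sin(a),np.cos(a),0]); x=np.cross(y,zz); return np.stack([x,y,zz],1)
def rel(pos,Rt=None):
    st=arm.read_state(); R0=R.from_quat(st['ee_rot']).as_matrix(); p0=np.array(st['position'])
    d=R0.T@(np.array(pos)-p0)/1000
    w=R.from_matrix(R0.T@Rt).as_rotvec() if Rt is not None else np.zeros(3)
    print('t',round(st['clock'],2),'pos',p0.round(1),'z',R0[:,2].round(3),'y',R0[:,1].round(3),'F',st['contact_force'].round(1),'w',round(st['gripper_width'],1))
    print('joints',st['joints'].round(3))
    print('shift',d.round(4),'norm',np.linalg.norm(d).round(4),'turn',w.round(4),'deg',np.degrees(np.linalg.norm(w)).round(1)); return d,w
E
python3 - <<'E'
from h import *
rel([560,320,260],frame(20.6,90))
E
```

```text
t 0.15 pos [ 238.5 -577.2  230.5] z [-0.001  0.002 -1.   ] y [-0.382  0.924  0.002] F [ 0.5 -0.3 -0.4] w 85.6
joints [-0.92   0.385  0.007 -0.    -1.194 -0.259]
shift [-0.6396  0.7066 -0.0284] norm 0.9535 turn [ 0.0017 -0.0002  0.0321] deg 1.8
```

drive_tool:
  moves:
    - [[1, -0.032, 0.0353, -0.0014, 0, 0, 0], [1, -0.032, 0.0353, -0.0014, 0, 0, 0], [1, -0.032, 0.0353, -0.0014, 0, 0, 0], [1, -0.032, 0.0353, -0.0014, 0, 0, 0], [1, -0.032, 0.0353, -0.0014, 0, 0, 0], [1, -0.032, 0.0353, -0.0014, 0, 0, 0], [1, -0.032, 0.0353, -0.0014, 0, 0, 0], [1, -0.032, 0.0353, -0.0014, 0, 0, 0], [1, -0.032, 0.0353, -0.0014, 0, 0, 0], [1, -0.032, 0.0353, -0.0014, 0, 0, 0], [1, -0.032, 0.0353, -0.0014, 0, 0, 0], [1, -0.032, 0.0353, -0.0014, 0, 0, 0], [1, -0.032, 0.0353, -0.0014, 0, 0, 0], [1, -0.032, 0.0353, -0.0014, 0, 0, 0], [1, -0.032, 0.0353, -0.0014, 0, 0, 0], [1, -0.032, 0.0353, -0.0014, 0, 0, 0], [1, -0.032, 0.0353, -0.0014, 0, 0, 0], [1, -0.032, 0.0353, -0.0014, 0, 0, 0], [1, -0.032, 0.0353, -0.0014, 0, 0, 0], [1, -0.032, 0.0353, -0.0014, 0, 0, 0]]

```text
clock: 2.15
position: [568.7, 349.5, 258.0]
ee_rot: [-0.191, 0.982, 0.003, -0.001]
contact_force: [0.7, 0.4, 0.6]
gripper_width: 85.4
```

Run:
```python
from h import *
rel([560,320,260],frame(20.6,90))
snap('wrist','w1')
```

```text
t 2.15 pos [568.7 349.5 258. ] z [-0.004  0.005 -1.   ] y [-0.375  0.927  0.006] F [0.7 0.4 0.6] w 85.4
joints [ 0.79   0.444  0.17  -0.007 -1.296 -1.974]
shift [ 0.0192 -0.0241 -0.0021] norm 0.0309 turn [ 0.0065 -0.0016  0.0248] deg 1.5
```

View pics/w1.png

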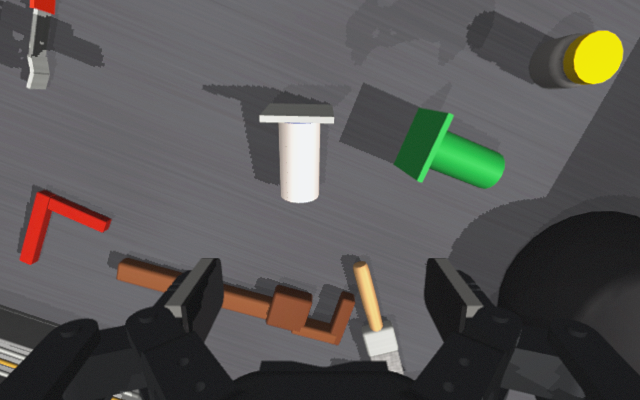

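Run:
```python
from h import *
F=frame(20.6,146); G=np.array([589.7,331.8,25.5]); T=G+24*F[:,2]; print(T)
rel(T+[0,0,170],F)
# refit with wrist view
P=cloud(load('w1')); Q=P[(P[...,2]>6)&(P[...,0]>490)&(P[...,0]<640)&(P[...,1]>250)&(P[...,1]<390)&(P[...,2]<90)]
print(len(Q),Q.min(0).round(),Q.max(0).round())
T2=Q[(Q[:,2]>38)&(Q[:,2]<50)&(Q[:,0]>530)]; c=T2[:,:2].mean(0); u,s,v=np.linalg.svd(T2[:,:2]-c); print(c,np.degrees(np.arctan2(v[0,1],v[0,0])))
```

```text
[571.07531539 324.79944129  12.07937032]
t 2.2 pos [571.  356.1 255.8] z [-0.002  0.007 -1.   ] y [-0.379  0.926  0.007] F [6.  5.4 2.2] w 85.4
joints [ 0.795  0.453  0.179 -0.006 -1.293 -1.975]
shift [ 0.0119 -0.0295  0.0735] norm 0.0801 turn [-0.0074  0.9783  0.0298] deg 56.1
4406 [502. 269.   6.] [615. 356.  72.]
[574.02094779 323.94690649] 23.397668370880357
```

drive_tool:
  moves:
    - [[1, 0, 0, 0, 0, 0.14, 0.004], [1, 0, 0, 0, 0, 0.14, 0.004], [1, 0, 0, 0, 0, 0.14, 0.004], [1, 0, 0, 0, 0, 0.14, 0.004], [1, 0, 0, 0, 0, 0.14, 0.004], [1, 0, 0, 0, 0, 0.14, 0.004], [1, 0, 0, 0, 0, 0.14, 0.004], [1, 0, 0, 0, 0, 0, 0], [1, 0, 0, 0, 0, 0, 0]]

```text
clock: 3.1
position: [566.9, 357.2, 242.5]
ee_rot: [-0.159, 0.854, -0.097, -0.485]
contact_force: [-0.6, -0.6, 0.8]
gripper_width: 85.1
```

Run:
```python
from h import *
F=frame(20.6,146); G=np.array([589.7,331.8,25.5]); T=G+24*F[:,2]
rel(T+[0,0,120],F); snap('wrist','w2')
def axis(p):
    fx,fy,az=p; s=np.radians(8); c=np.cos(s)
    u=np.array([np.cos(az)*c,np.sin(az)*c,-np.sin(s)]); return np.array([fx,fy,35*c]),u
P=cloud(load('w2')); Q=P[(P[...,2]>6)&(P[...,0]>480)&(P[...,0]<640)&(P[...,1]>250)&(P[...,1]<390)&(P[...,2]<90)]
print(len(Q),Q.min(0).round(),Q.max(0).round()) if len(Q) else 0
```

```text
t 3.1 pos [566.9 357.2 242.5] z [-0.799 -0.319 -0.51 ] y [-0.365  0.931 -0.011] F [-0.6 -0.6  0.8] w 85.1
joints [ 0.666  1.04   1.09  -0.478 -2.586 -2.148]
shift [-0.0912 -0.0305  0.0634] norm 0.1151 turn [-0.0178 -0.0579 -0.0017] deg 3.5
2860 [508. 271.   6.] [564. 340.  72.]
```

View pics/w2.png

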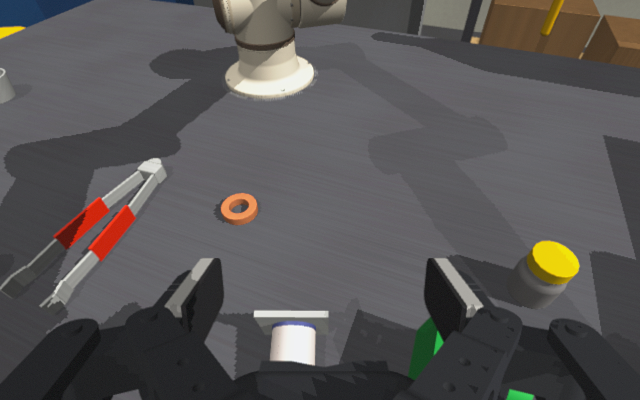

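drive_tool:
  moves:
    - [[1, -0.0304, -0.0102, 0.0211, -0.006, -0.019, 0], [1, -0.0304, -0.0102, 0.0211, -0.006, -0.019, 0], [1, -0.0304, -0.0102, 0.0211, -0.006, -0.019, 0], [1, 0, 0, 0, 0, 0, 0], [1, 0, 0, 0, 0, 0, 0]]

```text
clock: 3.65
position: [572.6, 326.2, 144.1]
ee_rot: [-0.163, 0.876, -0.082, -0.447]
contact_force: [0.2, -0.3, 1.0]
gripper_width: 85.2
```

```bash
cat > fit.py <<'E'
from h import *
from scipy.optimize import least_squares
def axis(p):
    fx,fy,az=p; s=np.radians(8); c=np.cos(s)
    return np.array([fx,fy,35*c]),np.array([np.cos(az)*c,np.sin(az)*c,-np.sin(s)])
def res(p,Q):
    o,u=axis(p); d=Q-o; t=d@u; r=np.linalg.norm(d-t[:,None]*u,axis=1)
    tube=np.hypot(r-22,np.maximum(0,np.maximum(6-t,t-96)))
    lat=np.cross(np.array([0,0,1.]),u); lat/=np.linalg.norm(lat); up=np.cross(u,lat)
    q=np.abs(np.stack([t-3,d@lat,d@up],1))-np.array([3,35,35])
    return np.minimum(tube,np.abs(np.linalg.norm(np.maximum(q,0),axis=1)+np.minimum(q.max(1),0)))
def fit(tag):
    P=cloud(load(tag)); Q=P[(P[...,2]>6)&(P[...,0]>490)&(P[...,0]<640)&(P[...,1]>260)&(P[...,1]<375)&(P[...,2]<78)]
    b=least_squares(res,[519,305,.36],args=(Q,),loss='soft_l1',f_scale=1)
    print(tag,len(Q),b.x.round(1),np.degrees(b.x[2]).round(1),np.median(res(b.x,Q)).round(2)); return b.x
E
python3 - <<'E'
from h import *
from fit import *
F=frame(20.6,146); G=np.array([589.7,331.8,25.5]); T=G+24*F[:,2]
rel(T+[0,0,0],F); fit('w1'); snap('wrist','w3'); fit('w3'); fit('side0');fit('scene0')
E
```

```text
t 3.65 pos [572.6 326.2 144.1] z [-0.757 -0.289 -0.586] y [-0.358  0.934  0.002] F [ 0.2 -0.3  1. ] w 85.2
joints [ 0.648  1.025  0.811 -0.298 -2.26  -1.93 ]
shift [-0.1058 -0.0011  0.079 ] norm 0.132 turn [-0.0043  0.033   0.0057] deg 1.9
w1 4406 [5.184e+02 3.027e+02 4.000e-01] 20.7 0.39
w3 8001 [5.189e+02 3.029e+02 4.000e-01] 20.8 0.4
side0 1250 [5.188e+02 3.062e+02 4.000e-01] 20.3 0.64
scene0 541 [5.199e+02 3.033e+02 4.000e-01] 21.5 1.17
```

View pics/w3.png

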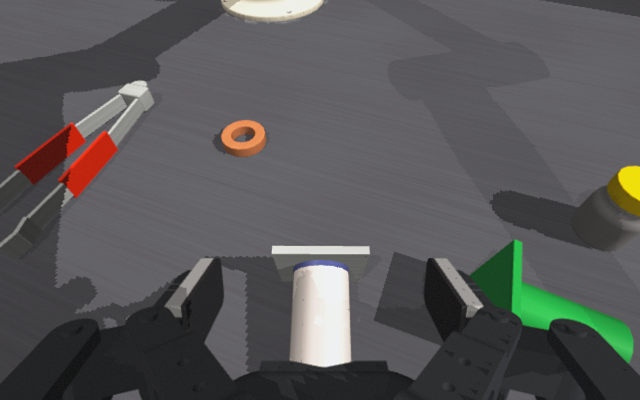

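Run:
```python
from h import *
for n in ['scene0','side0','w1']:
    z=load(n);P=cloud(z);im=z['im'].astype(int)
    g=(im[...,1]>im[...,0]+40)&(im[...,1]>im[...,2]+40)&(P[...,2]>5)&(P[...,1]>200)&(P[...,1]<600)&(P[...,0]<750)&(P[...,2]<90)
    Q=P[g]; print(n,len(Q),np.percentile(Q,[1,99],axis=0).round())
    o=np.array([518.7,303]);h=np.array([np.cos(.362),np.sin(.362)]);l=np.array([-h[1],h[0]])
    d=Q[:,:2]-o; print(np.percentile(d@h,[1,99]).round(),np.percentile(d@l,[1,50]).round())
F=frame(20.7,146); G=np.array([518.7,303,34.7])+76*np.array([.926,.35,-.139]);G[2]=25.5;print(G); T=G+24*F[:,2]
rel(T,F)
```

```text
scene0 501 [[472. 428.   6.]
 [538. 528.  71.]]
[ 3. 81.] [114. 139.]
side0 1260 [[468. 439.  26.]
 [532. 530.  71.]]
[ 1. 73.] [126. 178.]
w1 4863 [[469. 427.   7.]
 [535. 526.  71.]]
[-0. 75.] [114. 147.]
[589.076 329.6    25.5  ]
t 3.7 pos [572.6 326.4 144. ] z [-0.757 -0.288 -0.586] y [-0.358  0.934  0.003] F [ 0.1  0.  -0.4] w 85.3
joints [ 0.648  1.025  0.812 -0.298 -2.26  -1.93 ]
shift [-0.1048 -0.0032  0.0801] norm 0.132 turn [-0.0023  0.0332  0.0051] deg 1.9
```

drive_tool:
  moves:
    - [[1, -0.022, -0.0008, 0.0168, 0, 0.009, 0], [1, -0.022, -0.0008, 0.0168, 0, 0.009, 0], [1, -0.022, -0.0008, 0.0168, 0, 0.009, 0], [1, -0.022, -0.0008, 0.0168, 0, 0.009, 0], [1, 0, 0, 0, 0, 0, 0], [1, 0, 0, 0, 0, 0, 0]]

```text
clock: 4.3
position: [575.5, 329.6, 47.2]
ee_rot: [-0.167, 0.874, -0.08, -0.449]
contact_force: [1.4, -1.0, 0.7]
gripper_width: 85.6
```

Run:
```python
from h import *
F=frame(20.7,146); G=np.array([518.7,303,34.7])+76*np.array([.926,.35,-.139]);G[2]=25.5;print(G); T=G+24*F[:,2]
rel(T,F)
```

```text
[589.076 329.6    25.5  ]
t 4.3 pos [575.5 329.6  47.2] z [-0.758 -0.291 -0.584] y [-0.364  0.931  0.009] F [ 1.4 -1.   0.7] w 85.6
joints [ 0.65   1.12   0.767 -0.272 -2.129 -1.875]
shift [-0.0243 -0.005   0.0264] norm 0.0362 turn [-0.0042  0.0305  0.0144] deg 1.9
```

drive_tool:
  moves:
    - [[1, -0.0085, -0.0017, 0.0092, 0, 0.01, 0.005], [1, -0.0085, -0.0017, 0.0092, 0, 0.01, 0.005], [1, -0.0085, -0.0017, 0.0092, 0, 0.01, 0.005], [1, 0, 0, 0, 0, 0, 0]]

```text
clock: 4.7
position: [570.9, 322.7, 11.4]
ee_rot: [-0.16, 0.87, -0.086, -0.459]
contact_force: [0.1, -0.5, -0.7]
gripper_width: 85.3
```

Run:
```python
from h import *
F=frame(20.7,146); G=np.array([518.7,303,34.7])+76*np.array([.926,.35,-.139]);G[2]=25.5;print(G); T=G+24*F[:,2]
rel(T,F)
snap('side','s4');snap('wrist','w4')
cv2.imwrite('pics/s4c.png',cv2.resize(cv2.imread('pics/s4.png')[200:360,140:360],None,fx=3,fy=3,interpolation=3))
```

```text
[589.076 329.6    25.5  ]
t 4.7 pos [570.9 322.7  11.4] z [-0.772 -0.296 -0.563] y [-0.356  0.934 -0.002] F [ 0.1 -0.5 -0.7] w 85.3
joints [ 0.646  1.157  0.743 -0.267 -2.094 -1.87 ]
shift [ 0.0008  0.     -0.    ] norm 0.0008 turn [-0.0037  0.0051 -0.0004] deg 0.4
```

View pics/s4c.png

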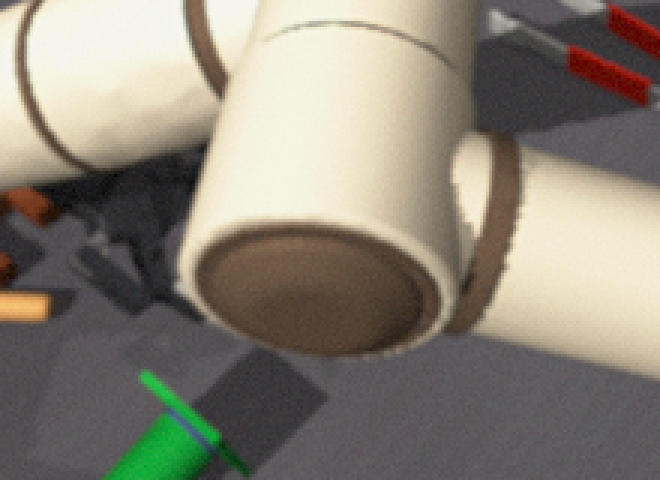

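drive_tool:
  moves:
    - [[0.3, 0, 0, 0, 0, 0, 0], [0.3, 0, 0, 0, 0, 0, 0], [0.3, 0, 0, 0, 0, 0, 0], [0.3, 0, 0, 0, 0, 0, 0], [0.3, 0, 0, 0, 0, 0, 0], [0.3, 0, 0, 0, 0, 0, 0]]

```text
clock: 5.4
position: [572.9, 323.6, 15.1]
ee_rot: [-0.16, 0.871, -0.085, -0.456]
contact_force: [-0.0, -0.3, -1.3]
gripper_width: 42.7
```

Run:
```python
from h import *
rel([570,322,30])
snap('wrist','w5')
```

```text
t 5.4 pos [572.9 323.6  15.1] z [-0.767 -0.294 -0.57 ] y [-0.357  0.934 -0.002] F [-0.  -0.3 -1.3] w 42.7
joints [ 0.646  1.153  0.747 -0.265 -2.095 -1.87 ]
shift [ 0.0141 -0.0005 -0.0058] norm 0.0153 turn [0. 0. 0.] deg 0.0
```

View pics/w5.png

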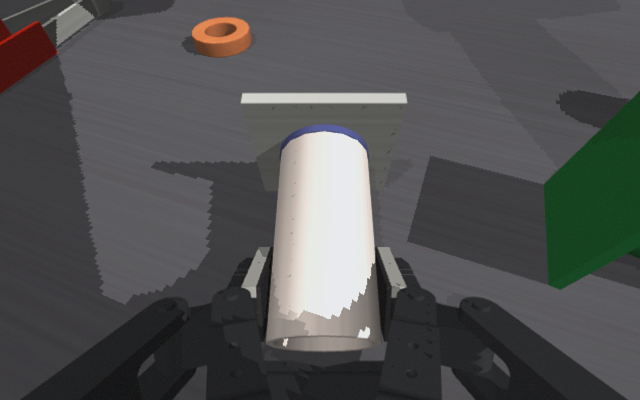

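```bash
cat >> h.py <<'E'
def pivot(E,th):
    st=arm.read_state(); R0=R.from_quat(st['ee_rot']).as_matrix(); p0=np.array(st['position'])
    r=R0.T@(p0-np.array(E)); Rt=R.from_rotvec([0,th,0]).as_matrix()
    print('per row shift',((Rt@r-r)/1000).round(5),'r',r.round(1))
    z=R0[:,2]; print('pitch',np.degrees(np.arctan2(-z[2],z[:2]@[np.cos(.361),np.sin(.361)])).round(1))
E
python3 - <<'E'
from h import *
pivot([514.1,301.3,-1],-.12)
rel(np.array(arm.read_state()['position'])+[0,0,4])
E
```

```text
per row shift [ 0.00745  0.      -0.00227] r [-22.6  -0.2 -60.9]
pitch 145.3
t 5.45 pos [572.9 323.6  15.1] z [-0.767 -0.294 -0.57 ] y [-0.357  0.934 -0.002] F [-0.   0.2 -1.2] w 43.2
joints [ 0.646  1.153  0.747 -0.265 -2.095 -1.87 ]
shift [ 0.0033 -0.     -0.0023] norm 0.004 turn [0. 0. 0.] deg 0.0
```

drive_tool:
  moves:
    - [[0.3, 0.0033, 0, -0.0023, 0, 0, 0], [0.3, 0.0075, 0, -0.0023, 0, -0.12, 0], [0.3, 0.0075, 0, -0.0023, 0, -0.12, 0], [0.3, 0.0075, 0, -0.0023, 0, -0.12, 0], [0.3, 0.0075, 0, -0.0023, 0, -0.12, 0], [0.3, 0, 0, 0, 0, 0, 0], [0.3, 0, 0, 0, 0, 0, 0]]

```text
clock: 6.15
position: [556.7, 317.5, 44.7]
ee_rot: [-0.177, 0.956, -0.044, -0.232]
contact_force: [0.4, 1.0, -6.1]
gripper_width: 42.4
```

Run:
```python
from h import *
rel(np.array(arm.read_state()['position'])+[0,0,4])
pivot([514.1,301.3,0],-.12)
snap('wrist','w6'); snap('side','s6')
```

```text
t 6.15 pos [556.7 317.5  44.7] z [-0.428 -0.166 -0.888] y [-0.358  0.934 -0.002] F [ 0.4  1.  -6.1] w 42.4
joints [ 0.697  0.816  0.272 -0.148 -1.483 -1.855]
shift [ 0.0018 -0.     -0.0036] norm 0.004 turn [0. 0. 0.] deg 0.0
per row shift [ 0.00741  0.      -0.00195] r [-20.   -0.3 -60.7]
pitch 117.3
```

View pics/w6.png

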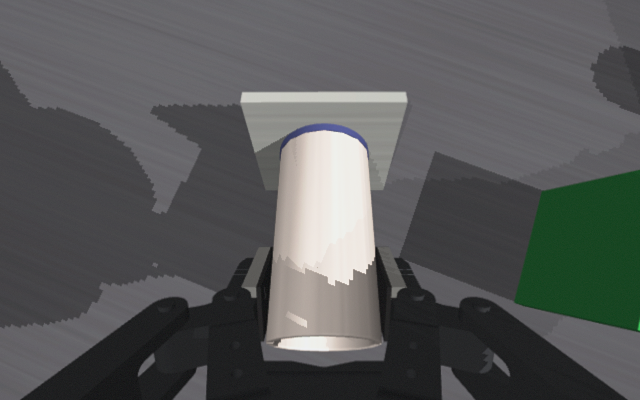

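View pics/s6.png

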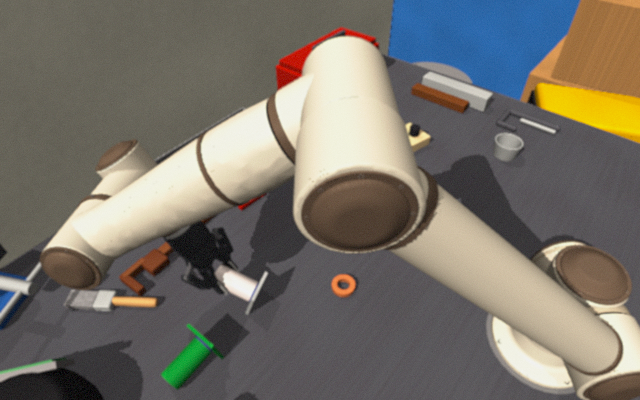

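drive_tool:
  moves:
    - [[0.3, 0.0075, 0, -0.0021, 0, -0.12, 0], [0.3, 0.0075, 0, -0.0021, 0, -0.12, 0], [0.3, 0.0075, 0, -0.0021, 0, -0.12, 0], [0.3, 0.0075, 0, -0.0021, 0, -0.12, 0], [0.3, 0.0075, 0, -0.0021, 0, -0.12, 0], [0.3, 0, 0, 0, 0, 0, 0], [0.3, 0, 0, 0, 0, 0, 0]]

```text
clock: 6.95
position: [528.1, 305.1, 61.6]
ee_rot: [-0.182, 0.981, 0.006, 0.062]
contact_force: [1.2, -0.3, -2.5]
gripper_width: 42.9
```

Run:
```python
from h import *
rel(np.array(arm.read_state()['position'])+[0,0,4])
pivot([514.1,301.3,0],-.12)
```

```text
t 6.95 pos [528.1 305.1  61.6] z [ 0.12   0.034 -0.992] y [-0.358  0.934 -0.011] F [ 1.2 -0.3 -2.5] w 42.9
joints [ 0.82   0.478 -0.372  0.111 -0.617 -2.112]
shift [-0.0005 -0.     -0.004 ] norm 0.004 turn [0. 0. 0.] deg 0.0
per row shift [ 0.00725  0.      -0.0022 ] r [-22.   -2.2 -59.3]
pitch 82.9
```

drive_tool:
  moves:
    - [[0.3, 0.0073, 0, -0.0022, 0, -0.12, 0], [0.3, 0.0073, 0, -0.0022, 0, -0.12, 0], [0.3, 0, 0, 0, 0, 0, 0], [0.3, 0, 0, 0, 0, 0, 0]]

```text
clock: 7.35
position: [535.2, 289.9, 66.1]
ee_rot: [-0.173, 0.974, 0.001, 0.144]
contact_force: [0.4, 0.1, -5.0]
gripper_width: 43.0
```

Run:
```python
from h import *
rel(np.array(arm.read_state()['position'])+[0,0,4])
pivot([514.1,301.3,0],-.12); snap('wrist','w7'); snap('side','s7');snap('scene','c7')
P=cloud(load('w7'));z=load('w7')
```

```text
t 7.35 pos [535.2 289.9  66.1] z [ 0.279  0.052 -0.959] y [-0.338  0.94  -0.047] F [ 0.4  0.1 -5. ] w 43.0
joints [ 0.808  0.419 -0.632  0.54  -0.328 -2.522]
shift [-0.0011 -0.0002 -0.0038] norm 0.004 turn [0. 0. 0.] deg 0.0
per row shift [ 0.00719  0.      -0.00361] r [-33.7 -21.  -58.1]
pitch 73.7
```

View pics/w7.png

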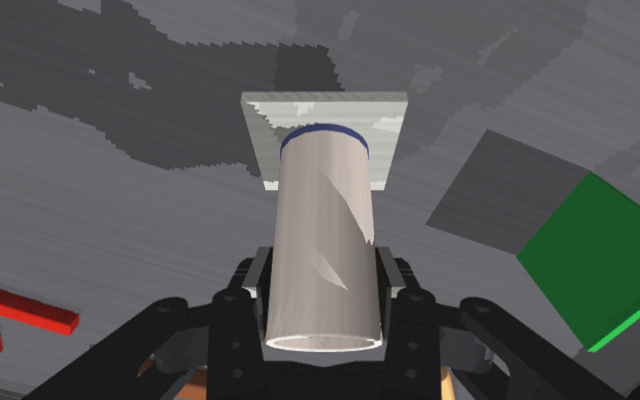

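View pics/s7.png

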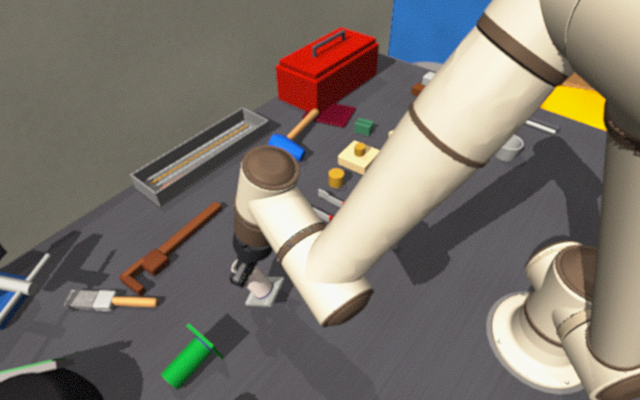

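drive_tool:
  moves:
    - [[0.3, -0.014, -0.001, -0.009, 0, 0, 0], [0.3, -0.014, 0, -0.004, 0.015, 0, 0], [0.3, -0.014, 0, -0.004, 0.015, 0, 0], [0.3, -0.014, 0, -0.004, 0.015, 0, 0], [0.3, 0, 0, 0, 0, 0, 0], [0.3, 0, 0, 0, 0, 0, 0]]

```text
clock: 8.1
position: [584.0, 313.1, 101.8]
ee_rot: [-0.168, 0.975, -0.018, 0.146]
contact_force: [-1.0, -0.2, -5.3]
gripper_width: 42.6
```

Run:
```python
from h import *
rel([590,315,90],frame(20.7,62))
```

```text
t 8.1 pos [584.  313.1 101.8] z [ 0.291  0.014 -0.957] y [-0.322  0.943 -0.085] F [-1.  -0.2 -5.3] w 42.6
joints [ 0.808  0.452 -0.423  0.419 -0.516 -2.385]
shift [-0.0027  0.0009  0.0131] norm 0.0134 turn [-0.0907 -0.2062  0.0021] deg 12.9
```

Run:
```python
from h import *
rel([590,315,95],frame(44,63))
```

```text
t 8.1 pos [584.  313.1 101.8] z [ 0.291  0.014 -0.957] y [-0.322  0.943 -0.085] F [-1.  -0.2 -5.3] w 42.6
joints [ 0.808  0.452 -0.423  0.419 -0.516 -2.385]
shift [-0.0041  0.0005  0.0083] norm 0.0093 turn [-0.2395 -0.203  -0.3777] deg 28.1
```

drive_tool:
  moves:
    - [[0.3, -0.001, 0, 0.001, -0.048, -0.041, -0.0755], [0.3, -0.001, 0, 0.001, -0.048, -0.041, -0.0755], [0.3, -0.001, 0, 0.001, -0.048, -0.041, -0.0755], [0.3, -0.001, 0, 0.001, -0.048, -0.041, -0.0755], [0.3, 0, 0, 0.001, -0.048, -0.041, -0.0755], [0.3, 0, 0, 0, 0, 0, 0], [0.3, 0, 0, 0, 0, 0, 0]]

```text
clock: 8.8
position: [582.8, 310.4, 92.0]
ee_rot: [-0.352, 0.91, 0.08, 0.205]
contact_force: [0.3, 0.4, -5.1]
gripper_width: 43.1
```

Run:
```python
from h import *
rel([590,315,95],frame(44,62))
snap('wrist','w8')
```

```text
t 8.8 pos [582.8 310.4  92. ] z [ 0.316  0.29  -0.904] y [-0.674  0.739  0.001] F [ 0.3  0.4 -5.1] w 43.1
joints [ 0.732  0.424 -0.412 -0.015 -0.292 -1.55 ]
shift [-0.0088 -0.0014  0.0009] norm 0.009 turn [-0.0118 -0.0458 -0.0264] deg 3.1
```

View pics/w8.png

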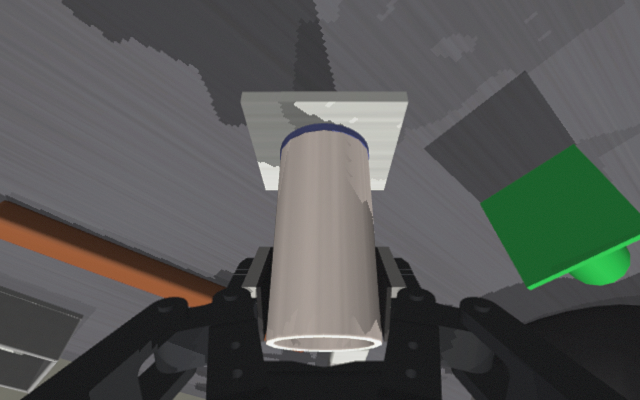

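```bash
cat >> h.py <<'E'
def posttool():
    # post in tool at grip
    R0=np.stack([np.cross([-.357,.934,-.002],[-.767,-.294,-.570]),[-.357,.934,-.002],[-.767,-.294,-.570]],1)
    az=np.radians(20.75);s=np.radians(8)
    zz=np.array([np.cos(az)*np.cos(s),np.sin(az)*np.cos(s),-np.sin(s)]); y=np.array([-np.sin(az),np.cos(az),0]); x=np.cross(y,zz)
    o=np.array([518.7,303,34.7]); return R0.T@np.stack([x,y,zz],1), R0.T@(o-np.array([572.9,323.6,15.1]))
def postnow():
    st=arm.read_state();R0=R.from_quat(st['ee_rot']).as_matrix();Rp,o=posttool()
    Rw=R0@Rp; ow=R0@o+st['position']
    c=[ow+Rw@np.array([a*35,b*35,0]) for a in(1,-1) for b in (1,-1)]
    print('foot',ow.round(1),'axis',Rw[:,2].round(3),'incl',np.degrees(np.arcsin(Rw[2,2])).round(1)); print('corners',np.round(c,1).tolist())
E
python3 - <<'E'
from h import *
postnow()
E
```

```text
foot [561.3 291.1  37.9] axis [0.223 0.199 0.954] incl 72.6
corners [[562.3, 339.5, 27.6], [609.5, 287.9, 27.3], [513.1, 294.4, 48.5], [560.3, 242.7, 48.2]]
```

drive_tool:
  moves:
    - [[0.3, 0.0037, 0, 0.0078, 0, 0, 0], [0.3, 0.0037, 0, 0.0078, 0, 0, 0], [0.3, 0.003, 0, 0.0065, 0, 0, 0], [0.3, 0, 0, 0, 0, 0, 0], [0.3, 0, 0, 0, 0, 0, 0]]

```text
clock: 9.35
position: [581.3, 310.7, 63.8]
ee_rot: [-0.353, 0.91, 0.079, 0.202]
contact_force: [-0.7, -0.9, -0.1]
gripper_width: 42.8
```

Run:
```python
from h import *
rel([590,315,95],frame(44,62));postnow()
```

```text
t 9.35 pos [581.3 310.7  63.8] z [ 0.313  0.286 -0.906] y [-0.675  0.738  0.   ] F [-0.7 -0.9 -0.1] w 42.8
joints [ 0.734  0.465 -0.437 -0.013 -0.231 -1.553]
shift [-0.0217 -0.0027 -0.0243] norm 0.0327 turn [-0.012  -0.0506 -0.0247] deg 3.3
foot [559.8 291.1   9.9] axis [0.226 0.202 0.953] incl 72.3
corners [[560.7, 339.5, -0.6], [608.0, 287.9, -0.8], [511.6, 294.4, 20.6], [558.9, 242.8, 20.4]]
```

drive_tool:
  moves:
    - [[1, 0, 0, 0, 0, 0, 0], [1, 0, 0, 0, 0, 0, 0], [1, 0, 0, 0, 0, 0, 0], [1, 0, 0, 0, 0, 0, 0], [1, 0, 0, 0, 0, 0, 0], [1, 0, 0, 0, 0, 0, 0]]

```text
clock: 9.95
position: [586.2, 314.9, 71.0]
ee_rot: [-0.354, 0.908, 0.081, 0.211]
contact_force: [0.4, -1.5, 1.4]
gripper_width: 85.5
```

Run:
```python
from h import *
rel([590,315,95],frame(44,62))
snap('wrist','w9')
```

```text
t 9.95 pos [586.2 314.9  71. ] z [ 0.325  0.296 -0.898] y [-0.676  0.737 -0.002] F [ 0.4 -1.5  1.4] w 85.5
joints [ 0.734  0.46  -0.429 -0.009 -0.227 -1.554]
shift [-0.0131 -0.0025 -0.0202] norm 0.0243 turn [-0.013  -0.0335 -0.0219] deg 2.4
```

View pics/w9.png

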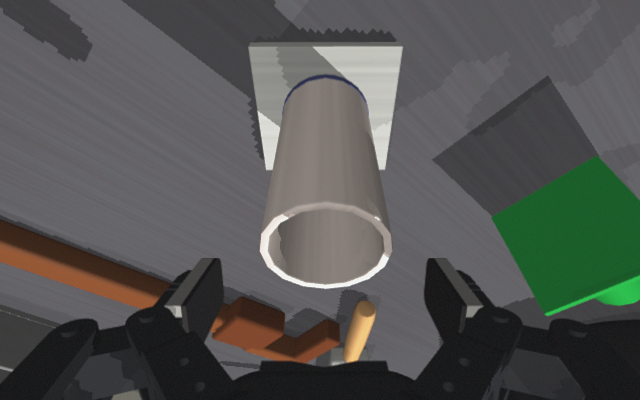

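drive_tool:
  moves:
    - [[1, 0, 0, -0.02, 0, 0, 0], [1, 0, 0, -0.04, 0, 0, 0], [1, 0, 0, -0.04, 0, 0, 0], [1, 0, 0, -0.04, 0, 0, 0], [1, 0, 0, -0.04, 0, 0, 0], [1, 0, 0, 0, 0, 0, 0], [1, 0, 0, 0, 0, 0, 0]]

```text
clock: 10.7
position: [525.6, 259.5, 238.1]
ee_rot: [-0.354, 0.908, 0.081, 0.21]
contact_force: [-0.5, 0.6, -0.5]
gripper_width: 85.2
```

Run:
```python
from h import *
snap('wrist','w10');snap('scene','c10')
for n in ['w10','c10']:
    P=cloud(load(n)); m=(P[...,2]>88)&(P[...,2]<104)&(abs(P[...,0]-555)<80)&(abs(P[...,1]-290)<80); Q=P[m]
    print(n,len(Q),Q.min(0).round(1),Q.max(0).round(1),np.median(Q,axis=0).round(1))
    T=P[(P[...,2]>15)&(P[...,2]<85)&(abs(P[...,0]-555)<80)&(abs(P[...,1]-290)<80)]
    from scipy.optimize import least_squares
    f=least_squares(lambda p:np.minimum(abs(np.hypot(T[:,0]-p[0]-p[2]*(T[:,2]-50),T[:,1]-p[1]-p[3]*(T[:,2]-50))-22),abs(np.hypot(T[:,0]-p[0]-p[2]*(T[:,2]-50),T[:,1]-p[1]-p[3]*(T[:,2]-50))-19)),[Q[:,0].mean(),Q[:,1].mean(),0,0],loss='soft_l1')
    print(len(T),f.x.round(3))
# tongs target
rel([485,-7,300],frame(0,90))
```

```text
w10 904 [533.4 265.7  88. ] [577.4 309.5  97.6] [553.9 286.   94.9]
2564 [ 5.53980e+02  2.85313e+02  2.00000e-02 -1.50000e-02]
c10 83 [535.9 265.5  88. ] [580.7 311.3  98.8] [556.9 289.5  93.6]
265 [ 5.57225e+02  2.87765e+02  7.00000e-03 -8.00000e-03]
t 10.8 pos [526.  259.7 237.3] z [ 0.323  0.294 -0.899] y [-0.676  0.737 -0.003] F [ 0.1  0.9 -0.1] w 85.6
joints [ 0.734  0.128 -0.408 -0.003 -0.583 -1.559]
shift [ 0.1622 -0.1689 -0.1481] norm 0.277 turn [0.1656 0.4321 0.7305] deg 49.5
```

View pics/w10.png

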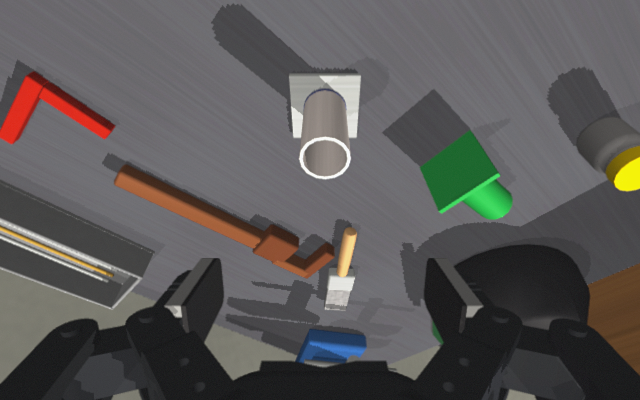

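drive_tool:
  moves:
    - [[1, 0, 0, -0.01, 0.0237, 0.0617, 0.1044], [1, 0, 0, -0.01, 0.0237, 0.0617, 0.1044], [1, 0, 0, -0.01, 0.0237, 0.0617, 0.1044], [1, 0, 0, -0.01, 0.0237, 0.0617, 0.1044], [1, 0, 0, -0.01, 0.0237, 0.0617, 0.1044], [1, 0, 0, -0.01, 0.0237, 0.0617, 0.1044], [1, 0, 0, -0.01, 0.0237, 0.0617, 0.1044], [1, 0, 0, 0, 0, 0, 0]]

```text
clock: 11.6
position: [509.9, 248.9, 290.3]
ee_rot: [0.015, 1.0, -0.013, -0.019]
contact_force: [0.7, -0.7, -0.8]
gripper_width: 85.5
```

Run:
```python
from h import *
rel([470,-7,260],frame(0,90))
```

```text
t 11.6 pos [509.9 248.9 290.3] z [-0.039 -0.026 -0.999] y [ 0.03   0.999 -0.027] F [ 0.7 -0.7 -0.8] w 85.5
joints [ 0.736  0.275 -0.003 -0.007 -1.339 -2.335]
shift [ 0.0309 -0.2561  0.0384] norm 0.2608 turn [-0.0265 -0.0382 -0.0303] deg 3.2
```

drive_tool:
  moves:
    - [[1, 0.0052, -0.043, 0.0064, -0.0044, -0.0064, -0.005], [1, 0.0052, -0.043, 0.0064, -0.0044, -0.0064, -0.005], [1, 0.0052, -0.043, 0.0064, -0.0044, -0.0064, -0.005], [1, 0.0052, -0.043, 0.0064, -0.0044, -0.0064, -0.005], [1, 0.0052, -0.043, 0.0064, -0.0044, -0.0064, -0.005], [1, 0.0052, -0.039, 0.0064, -0.0044, -0.0064, -0.005], [1, 0, 0, 0, 0, 0, 0], [1, 0, 0, 0, 0, 0, 0]]

```text
clock: 12.4
position: [468.6, -13.9, 239.7]
ee_rot: [-0.011, 1.0, -0.003, -0.006]
contact_force: [0.0, -0.1, 1.0]
gripper_width: 85.3
```

Run:
```python
from h import *
rel([485,-7,260],frame(0,90)); snap('wrist','w11')
z=load('w11');P=cloud(z);im=z['im'].astype(int)
red=(im[...,0]>130)&(im[...,1]<70)&(im[...,2]<70)&(abs(P[...,1]+7)<60)&(P[...,2]>24)&(P[...,0]<600)
Q=P[red]
for S in (Q[Q[:,1]>-7],Q[Q[:,1]<-7]):
    c=S.mean(0); v=np.linalg.svd(S[:,:2]-c[:2],full_matrices=False)[2][0]; print(len(S),c.round(1),S.min(0).round(1),S.max(0).round(1),'az',np.degrees(np.arctan(v[1]/v[0])).round(2))
m=(P[...,2]>14)&(P[...,2]<35)&(abs(P[...,1]+7)<70)&(P[...,0]>340)&(P[...,0]<620);Q=P[m]
for a in range(350,610,20):
    s=Q[abs(Q[:,0]-a)<4]; 
    if len(s): print(a,len(s),s[:,1].min().round(1),s[:,1].max().round(1),((s[:,1].min()+s[:,1].max())/2).round(1))
print(Q[:,0].min(),Q[:,0].max())
```

```text
t 12.4 pos [468.6 -13.9 239.7] z [-0.012 -0.006 -1.   ] y [-0.022  1.    -0.006] F [ 0.  -0.1  1. ] w 85.3
joints [ 0.32   0.115 -0.338  0.002 -1.131 -1.869]
shift [-0.0163  0.0064 -0.0205] norm 0.027 turn [-0.0058 -0.0118  0.0219] deg 1.5
254 [485.1  16.7  36.1] [449.8   0.9  24.3] [523.8  23.2 325.7] az 8.17
265 [488.1 -35.7  28.1] [452.  -38.4  24.4] [526.3 -33.1  31. ] az -1.64
350 32 -21.8 -9.2 -15.5
370 298 -31.4 1.3 -15.0
390 75 -30.3 3.1 -13.6
410 71 -32.1 7.0 -12.6
430 62 -33.9 10.9 -11.5
450 67 -36.5 14.7 -10.9
470 59 -36.5 17.5 -9.5
490 65 -37.4 19.5 -8.9
510 61 -38.3 22.7 -7.8
530 48 -38.5 24.1 -7.2
550 52 -37.3 25.1 -6.1
570 58 -36.1 27.9 -4.1
590 55 -40.5 32.4 -4.1
351.48301091412384 607.0429765612148
```

View pics/w11.png

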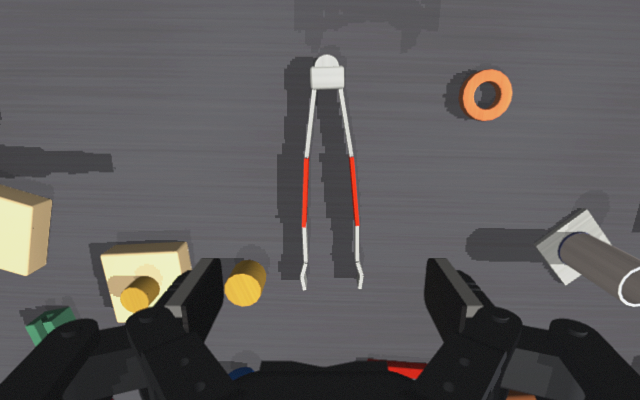

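Run:
```python
from h import *
rel([486,-9,60],frame(2.7,90))
```

```text
t 12.45 pos [468.4 -13.5 239.5] z [-0.013 -0.006 -1.   ] y [-0.022  1.    -0.006] F [-0.5 -0.1 -0.9] w 85.4
joints [ 0.32   0.116 -0.338  0.002 -1.131 -1.87 ]
shift [-0.0201  0.0051  0.1793] norm 0.1805 turn [-0.0055 -0.013  -0.0248] deg 1.6
```

drive_tool:
  moves:
    - [[1, -0.004, 0.001, 0.036, -0.001, -0.0026, -0.005], [1, -0.004, 0.001, 0.036, -0.001, -0.0026, -0.005], [1, -0.004, 0.001, 0.036, -0.001, -0.0026, -0.005], [1, -0.004, 0.001, 0.036, -0.001, -0.0026, -0.005], [1, -0.004, 0.001, 0.03, -0.001, -0.0026, -0.005], [1, 0, 0, 0, 0, 0, 0], [1, 0, 0, 0, 0, 0, 0]]

```text
clock: 13.15
position: [492.8, 0.3, 60.5]
ee_rot: [-0.034, 0.999, 0.0, 0.005]
contact_force: [0.4, 0.8, 0.2]
gripper_width: 85.2
```

Run:
```python
from h import *
rel([486,-9,4],frame(2.7,90)); snap('wrist','w12')
z=load('w12');P=cloud(z);im=z['im'].astype(int)
red=(im[...,0]>130)&(im[...,1]<70)&(im[...,2]<70)&(abs(P[...,1]+7)<60)&(P[...,2]>22)&(P[...,2]<34)&(P[...,0]<600)
Q=P[red]
for S in (Q[Q[:,1]>-7],Q[Q[:,1]<-7]): print(len(S),S.mean(0).round(1),S.min(0).round(1),S.max(0).round(1))
m=(P[...,2]>14)&(P[...,2]<32)&(abs(P[...,1]+7)<60)&(P[...,0]>340)&(P[...,0]<500);Q=P[m]
for a in range(370,500,20):
    s=Q[abs(Q[:,0]-a)<4]
    if len(s): print(a,len(s),s[:,1].min().round(1),s[:,1].max().round(1),((s[:,1].min()+s[:,1].max())/2).round(1))
```

```text
t 13.15 pos [4.928e+02 3.000e-01 6.050e+01] z [ 0.01   0.001 -1.   ] y [-0.068  0.998 -0.   ] F [0.4 0.8 0.2] w 85.2
joints [ 0.333  0.363 -0.538  0.004 -0.659 -1.839]
shift [ 0.0079 -0.0088  0.0564] norm 0.0576 turn [0.0001 0.01   0.021 ] deg 1.3
937 [484.7  16.8  27.9] [449.8  11.   22.1] [524.8  23.4  30.5]
788 [478.2 -35.1  27.7] [452.3 -38.2  22.1] [527.2 -32.6  30.2]
390 373 -30.8 3.1 -13.8
410 338 -32.8 7.3 -12.7
430 306 -34.6 11.2 -11.7
450 322 -36.9 15.1 -10.9
470 296 -37.4 17.7 -9.8
490 269 -37.7 20.2 -8.7
```

View pics/w12.png

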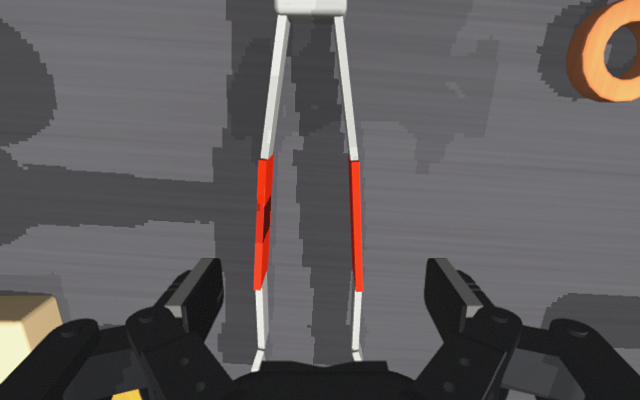

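drive_tool:
  moves:
    - [[1, 0.0079, -0.0088, 0.01, 0, 0.009, 0.01], [1, 0, 0, 0.015, 0, 0, 0.005], [1, 0, 0, 0.015, 0, 0, 0.004], [1, 0, 0, 0.011, 0, 0, 0], [1, 0, 0, 0, 0, 0, 0], [1, 0, 0, 0, 0, 0, 0]]

```text
clock: 13.8
position: [488.5, -9.1, 13.9]
ee_rot: [-0.024, 1.0, 0.002, 0.007]
contact_force: [0.7, 0.4, 0.4]
gripper_width: 85.5
```

Run:
```python
from h import *
rel([486,-9,4],frame(2.9,90))
```

```text
t 13.8 pos [488.5  -9.1  13.9] z [ 0.014  0.005 -1.   ] y [-0.048  0.999  0.004] F [0.7 0.4 0.4] w 85.5
joints [ 0.315  0.437 -0.59  -0.    -0.529 -1.837]
shift [0.0026 0.0002 0.0099] norm 0.0102 turn [ 0.004   0.0146 -0.0023] deg 0.9
```

drive_tool:
  moves:
    - [[1, 0.0025, 0, 0.005, 0.004, 0.012, 0], [1, 0, 0, 0.005, 0, 0, 0], [1, 0, 0, 0, 0, 0, 0], [0.6, 0, 0, 0, 0, 0, 0], [0.6, 0, 0, 0, 0, 0, 0], [0.6, 0, 0, 0, 0, 0, 0], [0.6, 0, 0, 0, 0, 0, 0]]

```text
clock: 14.5
position: [487.7, -8.8, 5.8]
ee_rot: [-0.025, 1.0, 0.0, 0.003]
contact_force: [0.4, -0.1, -0.3]
gripper_width: 51.1
```

Run:
```python
from h import *
rel([486,-9,4],frame(2.9,90)); snap('wrist','w13')
```

```text
t 14.5 pos [487.7  -8.8   5.8] z [ 0.007  0.001 -1.   ] y [-0.049  0.999  0.001] F [ 0.4 -0.1 -0.3] w 51.1
joints [ 0.316  0.453 -0.593  0.002 -0.518 -1.84 ]
shift [ 0.0017 -0.0001  0.0018] norm 0.0025 turn [ 0.0006  0.0066 -0.0014] deg 0.4
```

View pics/w13.png

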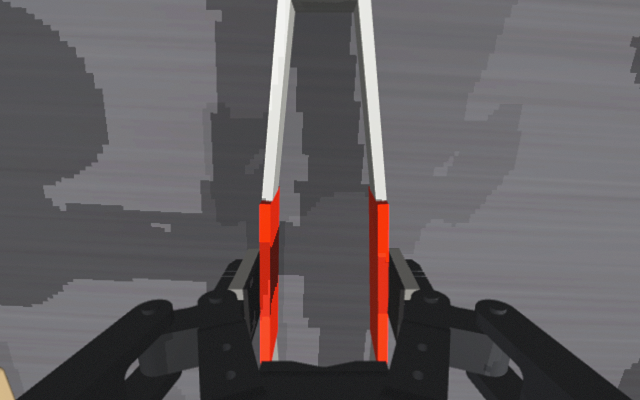

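drive_tool:
  moves:
    - [[0.61, 0, 0, -0.005, 0, 0, 0], [0.61, 0, 0, -0.01, 0, 0, 0], [0.61, 0, 0, -0.015, 0, 0, 0], [0.61, 0, 0, -0.02, 0, 0, 0], [0.61, 0, 0, -0.02, 0, 0, 0], [0.61, 0, 0, -0.02, 0, 0, 0], [0.61, 0, 0, -0.02, 0, 0, 0], [0.61, 0, 0, -0.01, 0, 0, 0], [0.61, 0, 0, 0, 0, 0, 0], [0.61, 0, 0, 0, 0, 0, 0]]

```text
clock: 15.55
position: [485.0, -9.2, 133.6]
ee_rot: [-0.024, 1.0, 0.001, 0.003]
contact_force: [-0.4, -0.0, -1.9]
gripper_width: 51.7
```

Run:
```python
from h import *
rel([486,-9,4],frame(2.9,90)); snap('wrist','w14'); snap('side','s14')
for n in ['w14','s14']:
    P=cloud(load(n)); 
    m=(P[...,2]>60)&(P[...,2]<170)&(abs(P[...,1]+5)<45)&(P[...,0]>340)&(P[...,0]<640);Q=P[m]
    for a in range(350,620,20):
        s=Q[abs(Q[:,0]-a)<5]
        if len(s)>3: print(n,a,len(s),s[:,1].min().round(1),s[:,1].max().round(1),'z',s[:,2].min().round(1),s[:,2].max().round(1))
```

```text
t 15.55 pos [485.   -9.2 133.6] z [ 0.006  0.002 -1.   ] y [-0.048  0.999  0.001] F [-0.4 -0.  -1.9] w 51.7
joints [ 0.317  0.247 -0.47   0.    -0.848 -1.84 ]
shift [-0.0002 -0.      0.1296] norm 0.1296 turn [ 0.0014  0.0059 -0.0026] deg 0.4
w14 390 1120 -31.2 2.9 z 130.8 152.5
w14 410 990 -33.0 6.2 z 131.4 152.4
w14 430 868 -34.3 9.7 z 132.4 152.6
w14 450 988 -35.8 12.6 z 127.4 157.3
w14 470 2055 -43.4 28.5 z 127.5 170.0
w14 490 1171 -36.5 16.8 z 128.2 170.0
w14 510 685 -35.9 18.6 z 129.3 158.1
w14 530 129 -32.3 16.2 z 129.9 147.3
s14 350 58 -23.1 -0.8 z 128.6 155.0
s14 370 87 -30.3 5.9 z 129.1 156.1
s14 390 59 -29.1 7.0 z 132.2 151.8
s14 410 60 -30.9 10.6 z 131.3 151.9
s14 430 60 -30.8 14.6 z 132.1 152.5
s14 450 72 -33.4 15.9 z 127.4 156.7
s14 470 111 -40.4 30.7 z 126.7 168.4
s14 490 62 -36.9 32.4 z 128.5 168.9
s14 510 28 -27.3 22.0 z 127.7 151.5
s14 530 27 19.1 23.7 z 132.2 153.2
s14 550 24 18.4 25.0 z 134.4 152.2
s14 570 54 -29.0 25.7 z 132.4 157.1
s14 590 55 -33.9 29.8 z 130.7 156.4
```

View pics/w14.png

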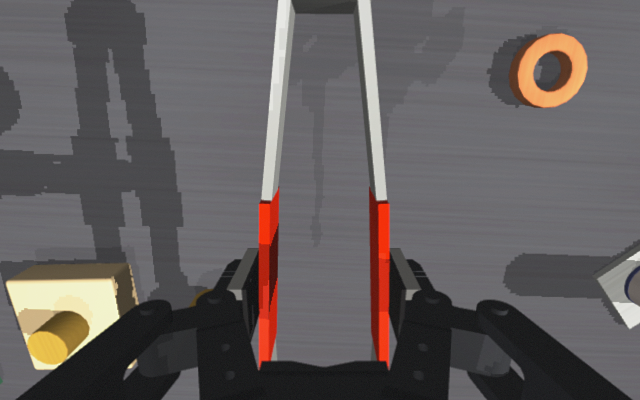

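View pics/s14.png

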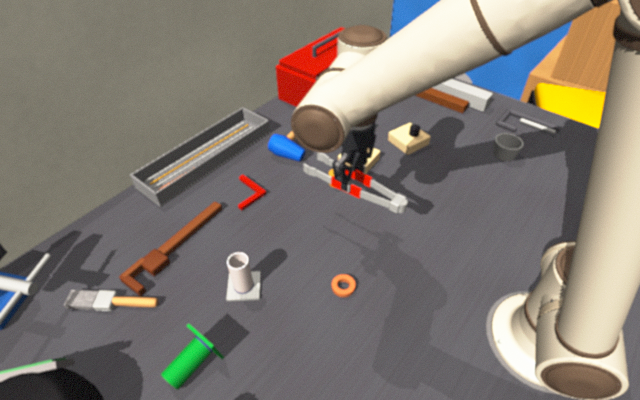

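Run:
```python
from h import *
F=frame(-15,90); pl=np.array([605,-215,0]); T=pl+98.5*F[:,0]; T[2]=125; print(T)
rel(T,F)
for n in ['w11','w12','w14']:
    z=load(n);P=cloud(z);im=z['im'].astype(int)
    m=(P[...,2]>57)&(P[...,2]<66)&(np.hypot(P[...,0]-605,P[...,1]+215)<25); Q=P[m]; print(n,len(Q), (Q.min(0).round(1),Q.max(0).round(1),Q.mean(0).round(1)) if len(Q) else '')
```

```text
[ 509.85630611 -189.50632406  125.        ]
t 15.65 pos [484.9  -9.3 133.1] z [ 0.005  0.001 -1.   ] y [-0.048  0.999  0.001] F [ 0.4  0.3 -2.3] w 52.1
joints [ 0.317  0.248 -0.47   0.    -0.848 -1.84 ]
shift [-0.0162 -0.1812  0.008 ] norm 0.1821 turn [0.0017 0.0045 0.31  ] deg 17.8
w11 587 (array([ 588.4, -232.9,   57. ]), array([ 620. , -201.6,   62.1]), array([ 603.1, -217. ,   59.8]))
w12 0 
w14 1168 (array([ 588.6, -233.1,   57. ]), array([ 621. , -201. ,   61.7]), array([ 603.6, -216.3,   59.8]))
```

drive_tool:
  moves:
    - [[0.61, -0.002, -0.018, 0, 0, 0, 0.03], [0.61, -0.002, -0.027, 0, 0, 0, 0.045], [0.61, -0.002, -0.027, 0, 0, 0, 0.045], [0.61, -0.002, -0.027, 0, 0, 0, 0.045], [0.61, -0.002, -0.027, 0, 0, 0, 0.045], [0.61, -0.001, -0.027, 0, 0, 0, 0.045], [0.61, -0.001, -0.018, 0, 0, 0, 0.03], [0.61, 0, 0, 0, 0, 0, 0], [0.61, 0, 0, 0, 0, 0, 0]]

```text
clock: 16.55
position: [479.0, -185.6, 122.1]
ee_rot: [0.123, 0.992, -0.0, -0.008]
contact_force: [-0.2, 0.8, -1.2]
gripper_width: 52.3
```

Run:
```python
from h import *
F=frame(-15,90); pl=np.array([604.5,-216.8,0]); T=pl+98.5*F[:,0]; T[2]=110
rel(T,F)
```

```text
t 16.55 pos [ 479.  -185.6  122.1] z [-0.017  0.001 -1.   ] y [ 0.244  0.97  -0.003] F [-0.2  0.8 -1.2] w 52.3
joints [-5.400e-02  3.160e-01 -4.020e-01 -1.000e-03 -8.690e-01 -1.764e+00]
shift [-0.0311  0.0019  0.0116] norm 0.0332 turn [-0.0028 -0.0167  0.0148] deg 1.3
```

drive_tool:
  moves:
    - [[0.61, -0.01, 0.0006, 0.001, -0.001, -0.006, 0.005], [0.61, -0.01, 0.0006, 0.001, -0.001, -0.006, 0.005], [0.61, -0.01, 0.0006, 0.001, -0.001, -0.006, 0.005], [0.61, 0, 0, 0, 0, 0, 0], [0.61, 0, 0, 0, 0, 0, 0]]

```text
clock: 17.05
position: [512.1, -189.2, 117.3]
ee_rot: [0.129, 0.992, 0.0, 0.001]
contact_force: [-0.7, 0.2, -1.5]
gripper_width: 52.0
```

Run:
```python
from h import *
F=frame(-15,90); pl=np.array([604.5,-216.8,0]); T=pl+98.5*F[:,0]; T[2]=44
rel(T,F); snap('scene','c15');snap('side','s15')
for n in ['c15','s15']:
    P=cloud(load(n)); o=np.array(arm.read_state()['position']); d=P-o
    a=-d@F[:,0]; l=d@F[:,1]
    m=(P[...,2]>100)&(P[...,2]<160)&(a>20)&(a<135)&(abs(l)<45)
    for k in range(25,130,10):
        s=m&(abs(a-k)<5)
        if s.sum()>3: print(n,k,s.sum(),'lat',l[s].min().round(1),l[s].max().round(1),'z',P[s][:,2].min().round(1),P[s][:,2].max().round(1))
    print('max a',a[m].max())
cv2.imwrite('pics/c15c.png',cv2.resize(cv2.imread('pics/c15.png')[150:310,150:390],None,fx=3,fy=3,interpolation=3))
cv2.imwrite('pics/s15c.png',cv2.resize(cv2.imread('pics/s15.png')[80:240,270:510],None,fx=3,fy=3,interpolation=3))
```

```text
t 17.05 pos [ 512.1 -189.2  117.3] z [ 0.001 -0.    -1.   ] y [0.256 0.967 0.   ] F [-0.7  0.2 -1.5] w 52.0
joints [-0.057  0.363 -0.343  0.    -0.863 -1.773]
shift [ 0.0022 -0.0028  0.0733] norm 0.0733 turn [0.0002 0.0014 0.0033] deg 0.2
c15 25 23 lat -26.7 27.4 z 111.0 141.7
c15 35 25 lat -28.6 28.0 z 114.3 143.2
c15 45 23 lat -28.1 28.3 z 113.0 137.3
c15 55 14 lat -26.5 28.2 z 124.0 137.5
c15 65 21 lat -26.0 27.7 z 117.2 135.7
c15 75 18 lat -25.4 27.5 z 117.3 137.2
c15 85 17 lat -26.4 26.8 z 118.9 141.2
c15 95 23 lat -29.3 29.2 z 114.1 139.1
c15 105 21 lat -29.0 31.4 z 117.0 140.3
c15 115 26 lat -28.0 31.2 z 115.7 138.7
c15 125 8 lat -27.6 27.6 z 116.7 140.9
max a 121.38889465989216
s15 25 41 lat -24.9 31.0 z 112.8 140.8
s15 35 29 lat -24.3 32.0 z 111.7 139.8
s15 45 20 lat -21.2 30.5 z 118.6 136.1
s15 55 22 lat -24.7 31.6 z 117.8 135.5
s15 65 16 lat 26.4 30.8 z 117.4 137.1
s15 75 20 lat 24.7 29.3 z 118.8 136.0
s15 85 18 lat 25.0 30.7 z 118.5 137.4
s15 95 28 lat 25.9 34.5 z 115.9 139.9
s15 105 19 lat -28.3 33.8 z 116.4 138.5
s15 115 33 lat -26.6 33.3 z 116.5 140.2
max a 119.37840638329781
```

View pics/c15c.png

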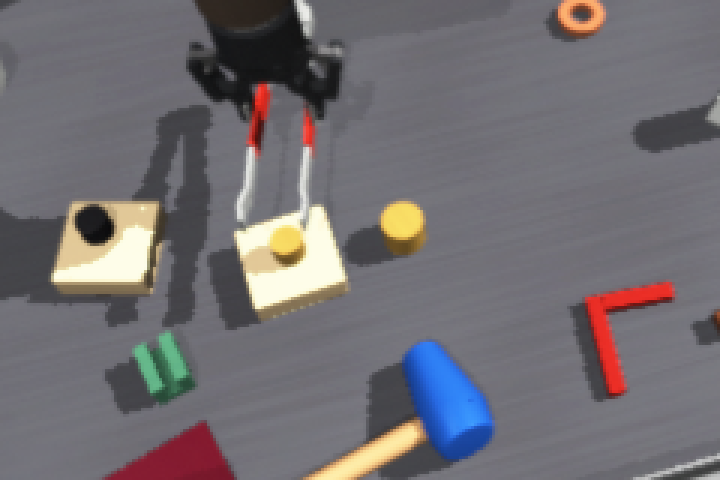

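View pics/s15c.png

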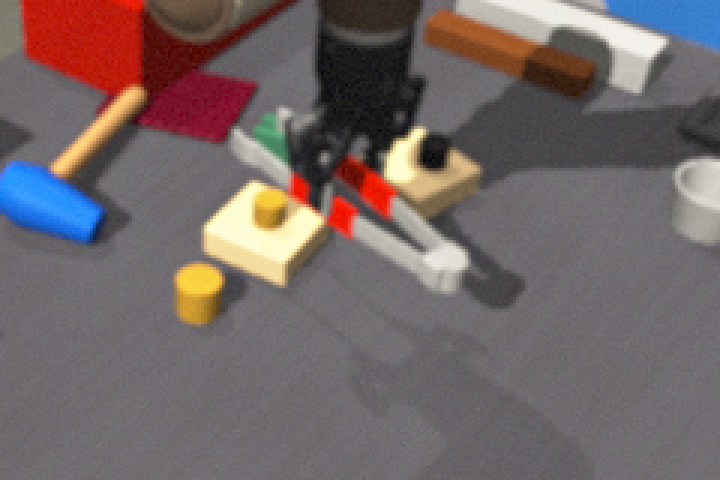

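drive_tool:
  moves:
    - [[0.61, 0.0035, -0.003, 0, 0, 0.001, 0.003], [0.61, 0, 0, 0.01, 0, 0, 0], [0.61, 0, 0, 0.015, 0, 0, 0], [0.61, 0, 0, 0.01, 0, 0, 0], [0.61, 0, 0, 0, 0, 0, 0], [0.61, 0, 0, 0, 0, 0, 0]]

```text
clock: 17.75
position: [505.9, -191.5, 80.4]
ee_rot: [0.131, 0.991, 0.0, 0.0]
contact_force: [0.8, -0.2, -1.1]
gripper_width: 52.1
```

Run:
```python
from h import *
F=frame(-15,90); pl=np.array([604.5,-216.8,0]); T=pl+100*F[:,0]; T[2]=43
rel(T,F); snap('scene','c16');snap('side','s16')
cv2.imwrite('pics/c16c.png',cv2.resize(cv2.imread('pics/c16.png')[170:270,190:340],None,fx=5,fy=5,interpolation=3))
cv2.imwrite('pics/s16c.png',cv2.resize(cv2.imread('pics/s16.png')[100:200,310:460],None,fx=5,fy=5,interpolation=3))
```

```text
t 17.75 pos [ 505.9 -191.5   80.4] z [ 0.  0. -1.] y [0.259 0.966 0.   ] F [ 0.8 -0.2 -1.1] w 52.1
joints [-0.062  0.404 -0.393 -0.    -0.773 -1.771]
shift [-0.0018  0.001   0.0374] norm 0.0374 turn [ 0.0004  0.0002 -0.0006] deg 0.0
```

View pics/c16c.png

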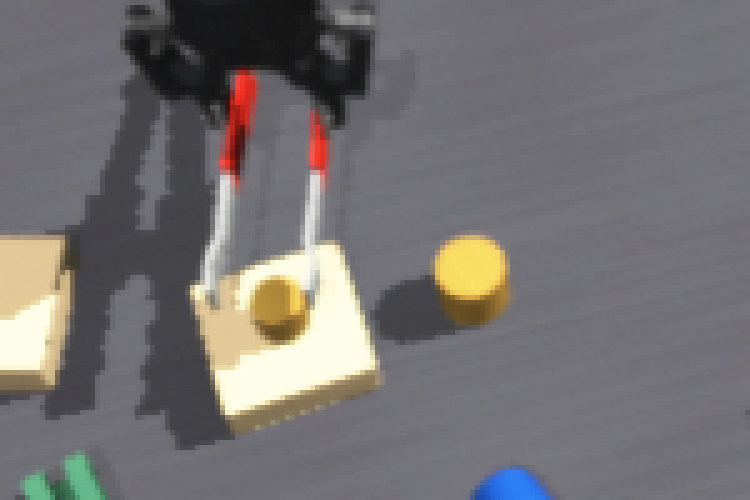

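View pics/s16c.png

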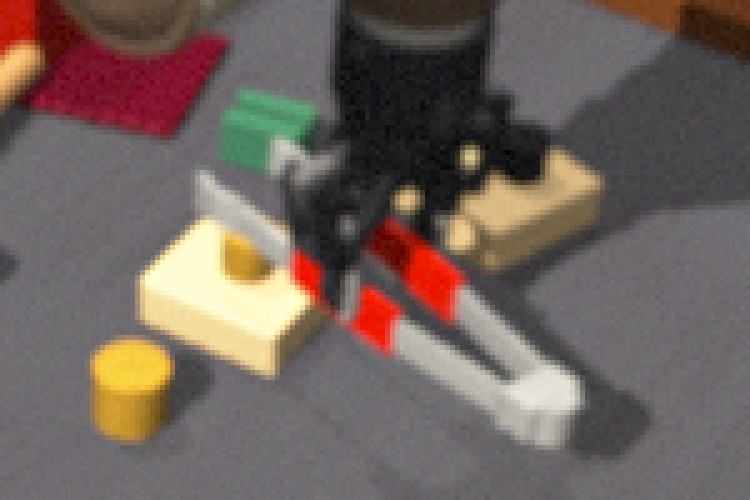

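Run:
```python
from h import *
F=frame(-15,90); o=np.array(arm.read_state()['position'])
for n in ['c16','s16']:
    P=cloud(load(n)); d=P-o
    a=-d@F[:,0]; l=d@F[:,1]
    m=(P[...,2]>74)&(P[...,2]<110)&(a>20)&(a<135)&(abs(l)<45)
    for k in range(60,125,8):
        for nm,q in (('R',l<0),('L',l>0)):
            s=m&(abs(a-k)<4)&q
            if s.sum()>3: print(n,k,nm,s.sum(),'lat',l[s].min().round(1),np.median(l[s]).round(1),l[s].max().round(1))
    s=(P[...,2]>40)&(P[...,2]<64)&(abs(l)<22)&(a>70)&(a<130)
    print(n,'plug a',a[s].min().round(1),a[s].max().round(1),'l',l[s].min().round(1),l[s].max().round(1))
    s=(P[...,2]>57)&(P[...,2]<64)&(abs(l)<22)&(a>70)&(a<130)
    print(n,'plugtop a',a[s].min().round(1),a[s].max().round(1),'l',l[s].min().round(1),l[s].max().round(1))
```

```text
c16 60 R 6 lat -25.7 -24.5 -23.3
c16 60 L 8 lat 23.5 26.3 27.0
c16 68 R 7 lat -27.5 -23.9 -23.5
c16 68 L 8 lat 23.2 26.2 26.9
c16 76 R 8 lat -26.5 -23.7 -23.1
c16 76 L 5 lat 24.2 25.8 27.0
c16 84 R 9 lat -28.2 -24.0 -23.1
c16 84 L 5 lat 24.6 26.3 26.8
c16 92 R 12 lat -29.1 -25.5 -23.4
c16 92 L 4 lat 26.0 26.3 28.7
c16 100 R 11 lat -29.2 -27.4 -26.0
c16 100 L 6 lat 26.6 29.2 30.6
c16 108 R 9 lat -30.9 -27.7 -25.9
c16 108 L 10 lat 26.8 29.6 30.8
c16 116 R 9 lat -27.9 -25.5 -24.9
c16 116 L 12 lat 24.7 27.9 29.2
c16 plug a 87.7 118.7 l -11.7 16.8
c16 plugtop a 87.7 118.4 l -11.7 14.5
s16 60 L 12 lat 25.8 28.2 29.8
s16 68 L 13 lat 24.4 28.4 29.6
s16 76 L 14 lat 23.3 27.2 29.9
s16 84 L 15 lat 27.5 28.3 30.3
s16 92 L 22 lat 24.4 29.0 32.5
s16 100 R 5 lat -29.4 -25.8 -24.8
s16 100 L 17 lat 28.5 31.8 34.0
s16 108 R 10 lat -29.6 -24.7 -23.4
s16 108 L 12 lat 28.0 30.9 32.4
s16 116 R 14 lat -30.4 -24.8 -23.2
s16 116 L 10 lat 25.9 29.4 31.6
s16 plug a 83.2 111.9 l -11.6 21.4
s16 plugtop a 86.1 105.5 l -11.6 19.1
```

drive_tool:
  moves:
    - [[0.61, 0, 0.0005, 0.01, 0, 0, 0], [0.61, 0, 0, 0.01, 0, 0, 0], [0.61, 0, 0, 0.008, 0, 0, 0], [0.61, 0, 0, 0.005, 0, 0, 0], [0.61, 0, 0, 0, 0, 0, 0], [0.61, 0, 0, 0, 0, 0, 0]]

```text
clock: 18.45
position: [506.8, -190.9, 45.2]
ee_rot: [0.131, 0.991, 0.0, 0.001]
contact_force: [-0.2, 0.1, -1.7]
gripper_width: 52.2
```

Run:
```python
from h import *
F=frame(-15,90); pl=np.array([604.5,-216.8,0]); T=pl+100*F[:,0]; T[2]=43
rel(T,F); snap('scene','c17')
cv2.imwrite('pics/c17c.png',cv2.resize(cv2.imread('pics/c17.png')[170:270,190:340],None,fx=5,fy=5,interpolation=3))
```

```text
t 18.45 pos [ 506.8 -190.9   45.2] z [ 0.002  0.    -1.   ] y [0.259 0.966 0.001] F [-0.2  0.1 -1.7] w 52.2
joints [-0.061  0.455 -0.425 -0.    -0.689 -1.772]
shift [-0.0011  0.0003  0.0022] norm 0.0025 turn [ 0.0007  0.002  -0.0004] deg 0.1
```

View pics/c17c.png

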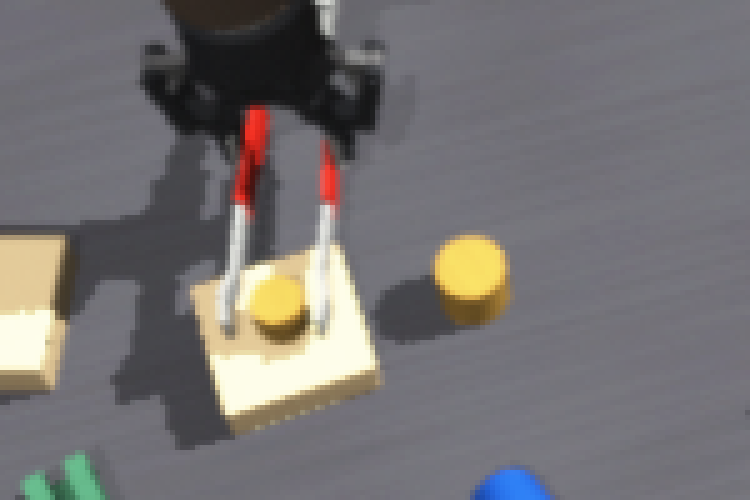

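drive_tool:
  moves:
    - [[0.61, 0, 0, 0.0025, 0, 0, 0], [0.61, 0, 0, 0, 0, 0, 0], [0.55, 0, 0, 0, 0, 0, 0], [0.5, 0, 0, 0, 0, 0, 0], [0.45, 0, 0, 0, 0, 0, 0], [0.4, 0, 0, 0, 0, 0, 0], [0.35, 0, 0, 0, 0, 0, 0], [0.35, 0, 0, 0, 0, 0, 0], [0.35, 0, 0, 0, 0, 0, 0]]

```text
clock: 19.4
position: [507.6, -191.0, 44.0]
ee_rot: [0.131, 0.991, 0.0, 0.003]
contact_force: [0.3, 0.1, -0.6]
gripper_width: 38.3
```

Run:
```python
from h import *
rel([506,-191,43],frame(-15,90)); snap('scene','c18'); snap('wrist','w18')
cv2.imwrite('pics/c18c.png',cv2.resize(cv2.imread('pics/c18.png')[170:270,190:340],None,fx=5,fy=5,interpolation=3))
```

```text
t 19.4 pos [ 507.6 -191.    44. ] z [ 0.005 -0.    -1.   ] y [0.259 0.966 0.001] F [ 0.3  0.1 -0.6] w 38.3
joints [-0.061  0.457 -0.426 -0.    -0.683 -1.772]
shift [ 0.0016 -0.0004  0.001 ] norm 0.0019 turn [ 0.0012  0.0049 -0.0003] deg 0.3
```

View pics/c18c.png

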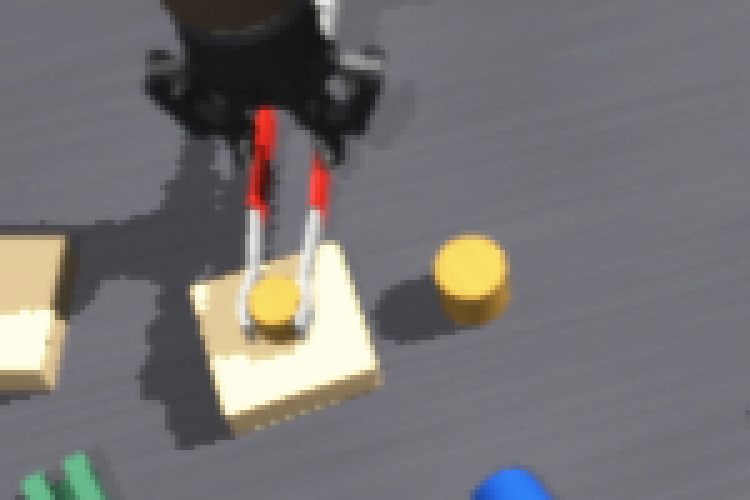

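drive_tool:
  moves:
    - [[0.25, 0, 0, 0, 0, 0, 0], [0.25, 0, 0, -0.003, 0, 0, 0], [0.25, 0, 0, -0.005, 0, 0, 0], [0.25, 0, 0, -0.01, 0, 0, 0], [0.25, 0, 0, -0.01, 0, 0, 0], [0.25, 0, 0, -0.01, 0, 0, 0], [0.25, 0, 0, -0.01, 0, 0, 0], [0.25, 0, 0, -0.01, 0, 0, 0], [0.25, 0, 0, -0.01, 0, 0, 0], [0.25, 0, 0, 0, 0, 0, 0], [0.25, 0, 0, 0, 0, 0, 0]]

```text
clock: 20.6
position: [507.2, -191.0, 119.4]
ee_rot: [0.131, 0.991, 0.0, 0.003]
contact_force: [0.6, -0.1, -1.5]
gripper_width: 38.4
```

Run:
```python
from h import *
rel([506,-191,43],frame(-15,90)); snap('scene','c19'); snap('side','s19')
cv2.imwrite('pics/c19c.png',cv2.resize(cv2.imread('pics/c19.png')[170:270,190:340],None,fx=5,fy=5,interpolation=3))
cv2.imwrite('pics/s19c.png',cv2.resize(cv2.imread('pics/s19.png')[90:190,310:460],None,fx=5,fy=5,interpolation=3))
```

```text
t 20.6 pos [ 507.2 -191.   119.4] z [ 0.007 -0.    -1.   ] y [0.259 0.966 0.002] F [ 0.6 -0.1 -1.5] w 38.4
joints [-6.100e-02  3.520e-01 -3.530e-01 -1.000e-03 -8.580e-01 -1.772e+00]
shift [ 0.0016 -0.0005  0.0763] norm 0.0764 turn [ 0.0017  0.0063 -0.0006] deg 0.4
```

View pics/c19c.png

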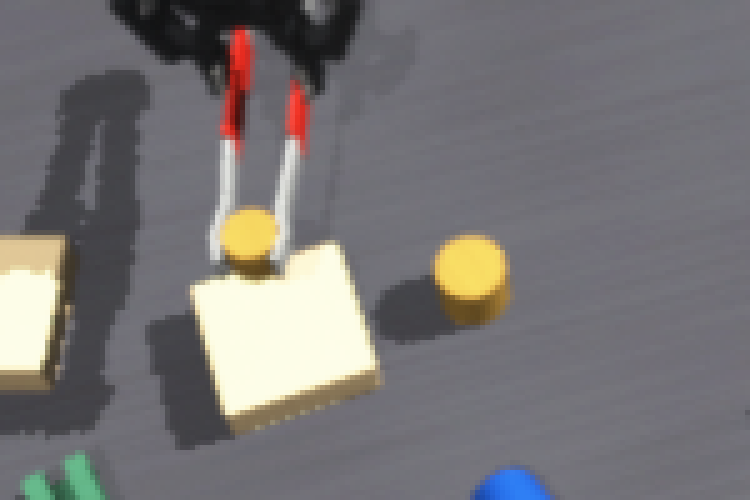

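View pics/s19c.png

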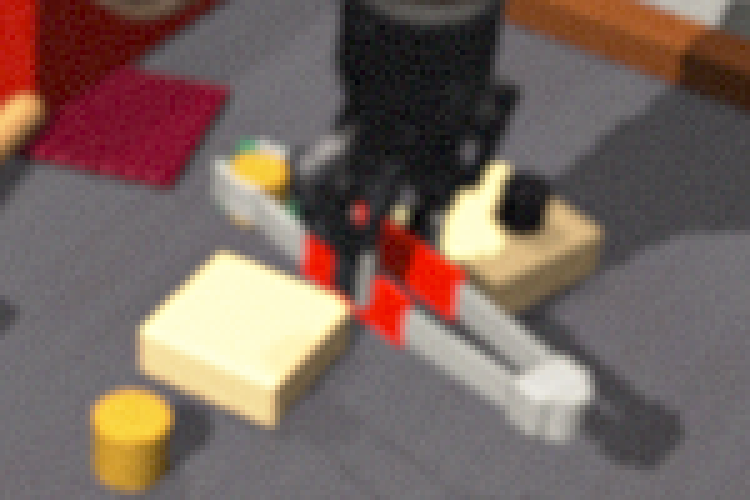

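```bash
cat > meas.py <<'E'
from h import *
def plug(n,o,F,zt):
    z=load(n);P=cloud(z);im=z['im'].astype(int); d=P-o; a=-d@F[:,0]; l=d@F[:,1]
    br=(im[...,0]>im[...,2]+60)&(im[...,1]>im[...,2]+30)&(im[...,0]-im[...,1]>10)
    m=br&(a>70)&(a<130)&(abs(l)<20)&(P[...,2]>zt-40)
    t=m&(P[...,2]>np.percentile(P[m][:,2],90)-3)
    print(n,m.sum(),'a',a[t].min().round(1),a[t].max().round(1),'l',l[t].min().round(1),l[t].max().round(1),'z',P[m][:,2].min().round(1),np.percentile(P[m][:,2],95).round(1),'mean top',P[t].mean(0).round(1))
E
python3 - <<'E'
from meas import *
st=arm.read_state();F=R.from_quat(st['ee_rot']).as_matrix();o=np.array(st['position'])
for n in ('c19','s19'): plug(n,o,F,130)
rel([466,242,165],frame(27,90))
E
```

```text
c19 120 a 87.9 119.0 l -14.3 15.9 z 107.5 136.8 mean top [ 606.4 -217.4  135.3]
s19 75 a 83.9 111.8 l -10.8 19.3 z 125.0 138.3 mean top [ 603.2 -214.1  136.3]
t 20.7 pos [ 507.2 -191.   119. ] z [ 0.006 -0.    -1.   ] y [0.259 0.966 0.001] F [-0.3 -1.  -2.4] w 38.1
joints [-0.061  0.353 -0.354 -0.    -0.858 -1.772]
shift [ 0.1518  0.4076 -0.0463] norm 0.4374 turn [-0.0008  0.0062 -0.7335] deg 42.0
```

drive_tool:
  moves:
    - [[0.25, 0, 0, -0.01, 0, 0, 0], [0.25, 0, 0, -0.015, 0, 0, 0], [0.25, 0, 0, -0.015, 0, 0, -0.05], [0.25, 0, 0, -0.01, 0, 0, -0.1], [0.25, 0, 0, 0, 0, 0, -0.1], [0.25, 0, 0, 0, 0, 0, -0.1], [0.25, 0, 0, 0, 0, 0, -0.1], [0.25, 0, 0, 0, 0, 0, -0.1], [0.25, 0, 0, 0, 0, 0, -0.1], [0.25, 0, 0, 0, 0, 0, -0.05], [0.25, 0, 0, 0, 0, 0, 0]]

```text
clock: 21.8
position: [505.5, -191.1, 172.4]
ee_rot: [-0.231, 0.973, -0.0, -0.0]
contact_force: [0.8, 0.1, -2.2]
gripper_width: 37.7
```

Run:
```python
from h import *
rel([466,242,170],frame(27,90))
```

```text
t 21.8 pos [ 505.5 -191.1  172.4] z [-0.001 -0.    -1.   ] y [-0.45   0.893 -0.   ] F [ 0.8  0.1 -2.2] w 37.7
joints [-6.100e-02  2.940e-01 -2.860e-01  1.000e-03 -9.910e-01 -1.043e+00]
shift [-0.1598  0.4045  0.0022] norm 0.4349 turn [-0.     -0.001  -0.0041] deg 0.2
```

drive_tool:
  moves:
    - [[0.25, -0.006, 0.015, 0, 0, 0, 0], [0.25, -0.0114, 0.0289, 0, 0, 0, 0], [0.25, -0.0114, 0.0289, 0, 0, 0, 0], [0.25, -0.0114, 0.0289, 0, 0, 0, 0], [0.25, -0.0114, 0.0289, 0, 0, 0, 0], [0.25, -0.0114, 0.0289, 0, 0, 0, 0], [0.25, -0.0114, 0.0289, 0, 0, 0, 0], [0.25, -0.0114, 0.0289, 0, 0, 0, 0], [0.25, -0.0114, 0.0289, 0, 0, 0, 0], [0.25, -0.0114, 0.0289, 0, 0, 0, 0], [0.25, -0.0114, 0.0289, 0, 0, 0, 0], [0.25, -0.009, 0.025, 0, 0, 0, 0], [0.25, -0.006, 0.015, 0, 0, 0, 0], [0.25, -0.003, 0.008, 0, 0, 0, 0], [0.25, 0, 0, 0, 0, 0, 0], [0.25, 0, 0, 0, 0, 0, 0]]

```text
clock: 23.4
position: [472.7, 199.4, 174.7]
ee_rot: [-0.221, 0.975, -0.001, -0.0]
contact_force: [0.1, -0.8, -1.8]
gripper_width: 38.0
```

Run:
```python
from h import *
rel([466,242,165],frame(27,90))
```

```text
t 23.4 pos [472.7 199.4 174.7] z [-0.001 -0.002 -1.   ] y [-0.431  0.902 -0.001] F [ 0.1 -0.8 -1.8] w 38.0
joints [ 7.170e-01  2.470e-01 -3.470e-01  1.000e-03 -9.780e-01 -1.843e+00]
shift [-0.0123  0.0413  0.0096] norm 0.0442 turn [-0.0014 -0.0013 -0.0257] deg 1.5
```

drive_tool:
  moves:
    - [[0.25, -0.003, 0.01, 0, 0, 0, -0.006], [0.25, -0.003, 0.011, 0, 0, 0, -0.006], [0.25, -0.003, 0.011, 0, 0, 0, -0.006], [0.25, -0.003, 0.0095, 0, 0, 0, -0.006], [0.25, 0, 0, 0, 0, 0, 0], [0.25, 0, 0, 0, 0, 0, 0]]

```text
clock: 24.0
position: [464.9, 243.7, 174.6]
ee_rot: [-0.232, 0.973, -0.001, -0.001]
contact_force: [-0.3, 0.4, -1.5]
gripper_width: 38.1
```

Run:
```python
from meas import *
rel([466,242,165],frame(27,90))
st=arm.read_state();F=R.from_quat(st['ee_rot']).as_matrix();o=np.array(st['position'])
snap('scene','c20');snap('side','s20')
for n in ('c20','s20'):
    plug(n,o,F,185)
    P=cloud(load(n)); d=P-o; a=-d@F[:,0]; l=d@F[:,1]
    m=(P[...,2]>20)&(P[...,2]<98)&(np.hypot(P[...,0]-555,P[...,1]-287)<28); print('post a',a[m].min().round(1),a[m].max().round(1),'l',l[m].min().round(1),l[m].max().round(1),P[m].min(0).round(1),P[m].max(0).round(1))
cv2.imwrite('pics/c20c.png',cv2.resize(cv2.imread('pics/c20.png')[100:220,330:480],None,fx=5,fy=5,interpolation=3))
cv2.imwrite('pics/s20c.png',cv2.resize(cv2.imread('pics/s20.png')[200:320,170:320],None,fx=5,fy=5,interpolation=3))
```

```text
t 24.0 pos [464.9 243.7 174.6] z [-0.001 -0.002 -1.   ] y [-0.451  0.892 -0.002] F [-0.3  0.4 -1.5] w 38.1
joints [ 7.930e-01  2.670e-01 -3.190e-01  1.000e-03 -9.870e-01 -1.896e+00]
shift [-0.0002 -0.002   0.0096] norm 0.0099 turn [-0.0015 -0.0019 -0.003 ] deg 0.2
c20 89 a 89.9 119.8 l -14.5 16.8 z 166.4 191.4 mean top [557.  291.8 189.8]
post a 81.6 126.3 l -26.7 20.3 [534.3 264.9  21.4] [580.4 311.3  97.6]
s20 57 a 99.0 117.0 l -6.2 18.6 z 186.3 191.6 mean top [558.9 299.4 189.9]
post a 80.1 124.7 l -20.2 24.6 [532.8 269.4  20.1] [578.1 314.1  98. ]
```

View pics/c20c.png

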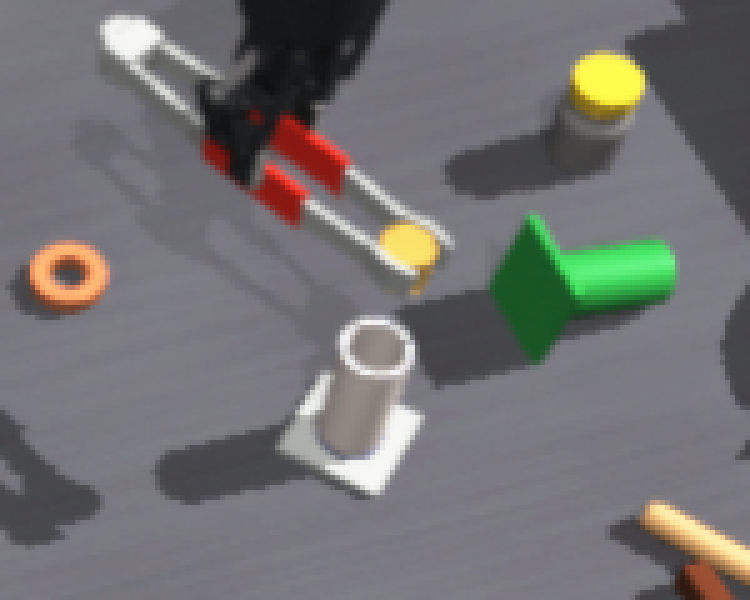

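View pics/s20c.png

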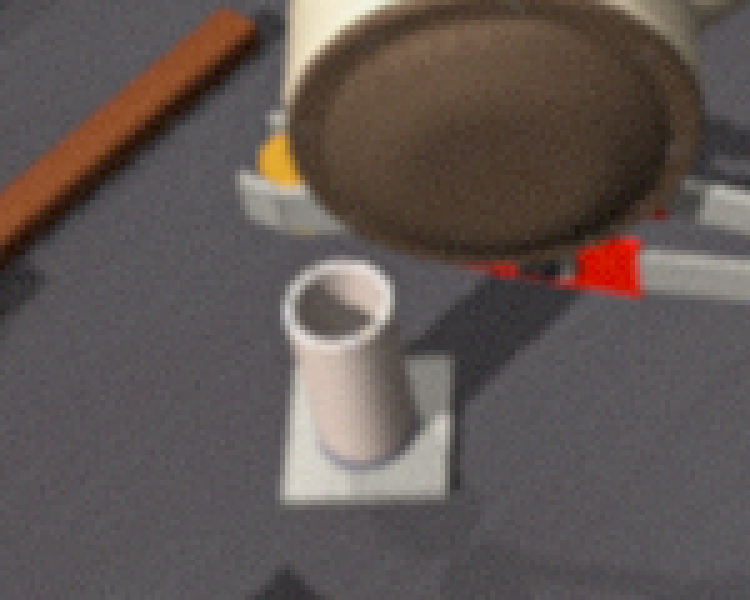

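drive_tool:
  moves:
    - [[0.25, 0, -0.002, 0.004, 0, 0, 0], [0.25, 0, -0.002, 0.008, 0, 0, 0], [0.25, 0, 0, 0.01, 0, 0, 0], [0.25, 0, 0, 0.008, 0, 0, 0], [0.25, 0, 0, 0.004, 0, 0, 0], [0.25, 0, 0, 0, 0, 0, 0], [0.25, 0, 0, 0, 0, 0, 0], [0.25, 0, 0, 0, 0, 0, 0]]

```text
clock: 24.9
position: [466.6, 237.7, 136.6]
ee_rot: [-0.231, 0.973, -0.002, -0.002]
contact_force: [0.7, 0.1, -2.0]
gripper_width: 37.9
```

Run:
```python
from meas import *
rel([466,240,138],frame(27,90))
st=arm.read_state();F=R.from_quat(st['ee_rot']).as_matrix();o=np.array(st['position'])
snap('scene','c21');snap('side','s21');snap('wrist','w21')
for n in ('c21','s21'):
    plug(n,o,F,150)
    P=cloud(load(n)); d=P-o; a=-d@F[:,0]; l=d@F[:,1]
    m=(P[...,2]>20)&(P[...,2]<98)&(np.hypot(P[...,0]-555,P[...,1]-287)<28); print('post a',a[m].min().round(1),a[m].max().round(1),'l',l[m].min().round(1),l[m].max().round(1),P[m].min(0).round(1),P[m].max(0).round(1))
cv2.imwrite('pics/c21c.png',cv2.resize(cv2.imread('pics/c21.png')[120:220,350:480],None,fx=5,fy=5,interpolation=3))
cv2.imwrite('pics/s21c.png',cv2.resize(cv2.imread('pics/s21.png')[200:320,170:320],None,fx=5,fy=5,interpolation=3))
```

```text
t 24.9 pos [466.6 237.7 136.6] z [-0.003 -0.004 -1.   ] y [-0.449  0.894 -0.002] F [ 0.7  0.1 -2. ] w 37.9
joints [ 7.820e-01  3.090e-01 -3.700e-01  1.000e-03 -8.970e-01 -1.888e+00]
shift [-0.0005  0.0023 -0.0014] norm 0.0028 turn [-0.0023 -0.0045 -0.0056] deg 0.4
c21 87 a 87.4 118.6 l -13.9 15.7 z 125.7 153.4 mean top [558.6 284.2 151.5]
post a 81.7 126.8 l -19.0 27.0 [536.7 264.8  21. ] [580.  311.8  97.3]
s21 53 a 102.7 117.2 l -9.0 15.8 z 146.2 153.2 mean top [563.2 292.1 151.5]
post a 81.9 125.2 l -13.1 31.1 [532.5 271.7  20. ] [576.9 314.2  97.8]
```

View pics/c21c.png

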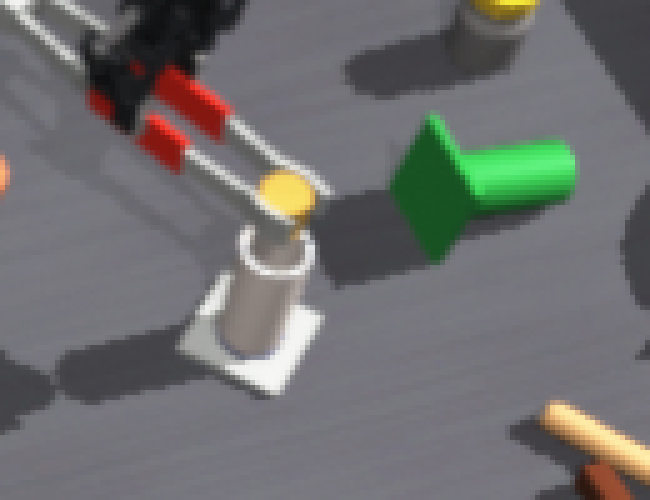

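View pics/s21c.png

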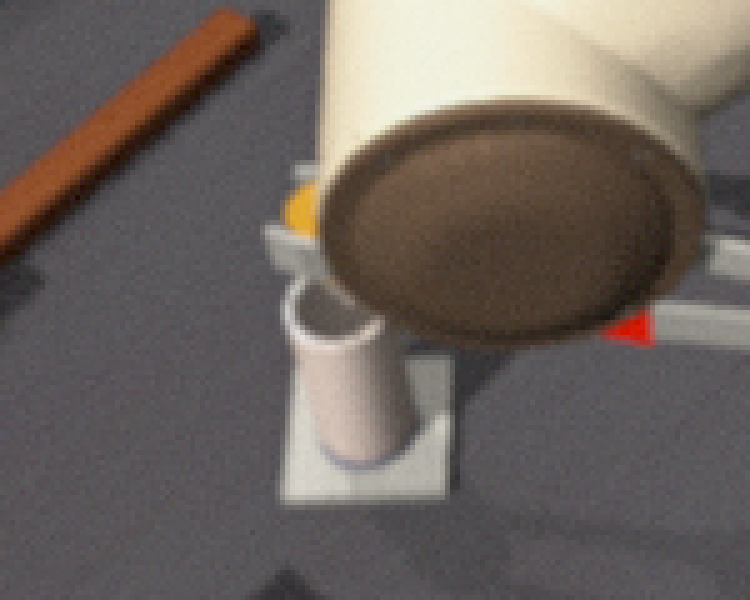

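View pics/w21.png

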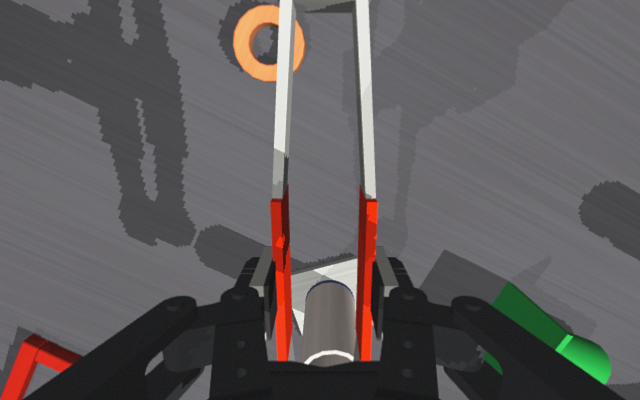

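drive_tool:
  moves:
    - [[0.25, -0.0005, 0.0035, 0, 0, 0, 0], [0.25, 0, 0, 0, 0, 0, 0], [0.25, 0, 0, 0, 0, 0, 0], [0.25, 0, 0, 0, 0, 0, 0], [0.25, 0, 0, 0, 0, 0, 0], [0.25, 0, 0, 0, 0, 0, 0]]

```text
clock: 25.65
position: [465.7, 241.9, 137.6]
ee_rot: [-0.231, 0.973, -0.001, -0.001]
contact_force: [0.9, 0.1, -1.3]
gripper_width: 38.0
```

Run:
```python
from meas import *
rel([466,240,138],frame(27,90))
st=arm.read_state();F=R.from_quat(st['ee_rot']).as_matrix();o=np.array(st['position'])
snap('scene','c22');snap('side','s22')
for n in ('c22','s22'):
    plug(n,o,F,150)
    P=cloud(load(n)); d=P-o; a=-d@F[:,0]; l=d@F[:,1]
    m=(P[...,2]>20)&(P[...,2]<98)&(np.hypot(P[...,0]-555,P[...,1]-287)<28); print('post a',a[m].min().round(1),a[m].max().round(1),'l',l[m].min().round(1),l[m].max().round(1),'ztop',P[m].max(0).round(1))
cv2.imwrite('pics/c22c.png',cv2.resize(cv2.imread('pics/c22.png')[120:220,350:480],None,fx=5,fy=5,interpolation=3))
# bystander check
A=load('c22')
P0=cloud(load('scene0'));P1=cloud(A)
for nm,c,h in (('steel',(531,-392),50),('vblock',(681,-351),20),('square',(776,54),8),('spacer',(370,160),8),('mallet',(807,-109),30)):
    for P in (P0,P1):
        m=(np.hypot(P[...,0]-c[0],P[...,1]-c[1])<60)&(P[...,2]>h)&(P[...,2]<75); print(nm,m.sum(),P[m].mean(0).round(1) if m.sum() else '')
```

```text
t 25.65 pos [465.7 241.9 137.6] z [-0.001 -0.002 -1.   ] y [-0.449  0.893 -0.002] F [ 0.9  0.1 -1.3] w 38.0
joints [ 7.890e-01  3.080e-01 -3.680e-01  1.000e-03 -8.980e-01 -1.894e+00]
shift [ 0.0006 -0.0019 -0.0004] norm 0.002 turn [-0.0016 -0.0022 -0.0052] deg 0.3
c22 84 a 87.0 118.7 l -15.7 14.4 z 134.8 154.7 mean top [558.3 287.7 153. ]
post a 79.5 125.6 l -23.6 23.0 ztop [580.5 312.6  97.6]
s22 69 a 98.7 117.2 l -10.7 17.1 z 147.3 154.4 mean top [560.6 295.4 152.7]
post a 80.8 124.0 l -15.8 27.0 ztop [577.  314.3  97.6]
steel 100 [ 532.9 -392.4   58.6]
steel 97 [ 532.6 -392.8   58.8]
vblock 176 [ 686.7 -350.2   30.8]
vblock 175 [ 686.6 -350.5   31.1]
square 260 [764.6  58.7  13.4]
square 260 [764.2  58.9  13.1]
spacer 117 [388.1 151.2  13.2]
spacer 120 [387.5 151.4  13.6]
mallet 774 [ 804.9 -113.5   49. ]
mallet 771 [ 804.6 -113.5   48.9]
```

View pics/c22c.png

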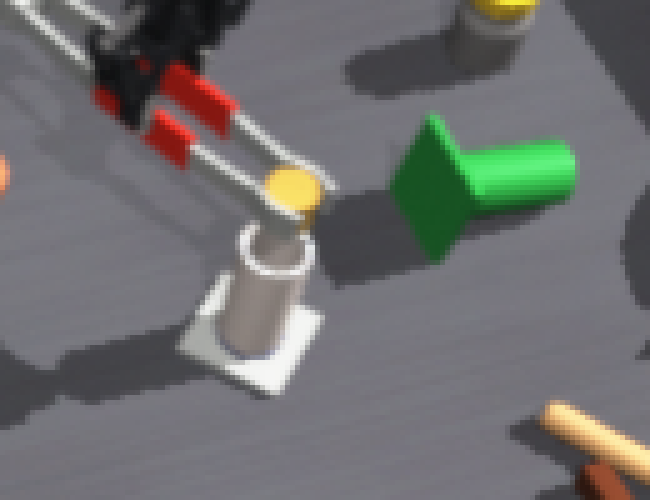

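Run:
```python
from bench import arm
print(arm.job_done()); s=arm.read_state(); print(s['clock'],s['position'],s['gripper_width'])
```

```text
the job is handed in; nothing more can be done
None
the job is handed in; nothing more can be done
```

I stood the grey post up, picked up the smaller brass plug with the red-handled tongs, and handed in still holding it over the post's mouth, at about 26 s of the 64 s. No verdict was reported.

**How it went**
- **Post:** I gripped the tube near its mouth, turned it to about 72° with the tool, set its edge on the bench and opened the gripper. It tipped upright by itself; its top measured about 97 mm against 96 mm given.
- **Tongs:** I gripped the handles at about 51–52 mm and lifted them level.
- **Plug:** I lowered the open jaws around the brass plug on the brick, ignoring the larger brass plug standing on the bench. The gripper stopped at about 38 mm on the handles, and the plug lifted clear.

**Last checks before handing in**
- **Centring:** the scene camera put the plug within about 1 mm of the post's axis. The side camera could not confirm this, because the arm hid part of the plug.
- **Height:** the plug's underside was about 29 mm above the mouth (3 to 61 mm allowed).
- **Contact forces:** the force on the wrist was about what the tongs and plug weigh. I could not measure the jaw-to-plug or finger-to-handle forces directly.
- **Other things on the bench:** the steel plug, mallet, square, spacer and V-block were within about 1 mm of where they started.

Two sideways corrections over the post ended off target by up to 3 mm, and I corrected them from the pictures. The cameras disagreed with each other by about 3 mm.

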